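# Transfer a row of soldered coils to the test carrier in order

### The arm

A 6-joint arm with a two-finger parallel gripper is mounted at the origin on the work surface. World frame = base frame: x ahead of the robot, y to its left, z up, the work surface at z = 0. Lengths are in m, angles in degrees, forces in N, time in s.
With the tool pointing down it reaches from about 0.25 to 0.8 m from the base axis. Payload 3.9 kg.
Tool frame: the origin (TCP) lies between the finger pads, 19 mm behind the fingertips; this is the grasp point; z points along the fingers, y is the direction in which the jaws open and shut (so a half turn about z gives the same grasp; the last joint's range is limited). The gripper opens to 85 mm and grips with 20 to 120 N. Pads are 22 mm wide; open, the fingers measure 114 mm over their backs; the gripper's body (76 mm by 85 mm) begins 54 mm behind the grasp point. The pads swing forward as they close: fully open they stand 13 mm farther back than shut.
Start: joints at [70.531, 14.897, -7.913, 67.191, 0, 90], TCP at [0.175, 0.495, 0.25] pointing down, gripper open.
Joint ranges: [-159.42, 159.42], [-47.68, 98.78], [-73.54, 78.23], [-108.79, 121.32], [-90, 84.71], [-180, 180]. Speed limits (degrees/s): [147.25, 147.25, 180, 180, 180, 180].

### API

Orientations are given as a 3x3 rotation matrix whose columns are the frame's x, y, z axes.
In Python, from workcell import robot gives the robot as it stands.
- The arm moves only by the tool drive_tool, never from a script. Its argument "steps" is a list that holds one entry, the list of rows, each a list of 6 numbers: the shift along the tool's x, y, z in units of 50 mm (1.0 is 50 mm), then the turn, a rotation vector about the tool's x, y, z in degrees. A call has 1 to 12 rows; each row is the pose to reach, as a shift and turn from the pose measured when the call began, along the tool's axes at that moment; what a row does not reach only later rows make up. A row lasts 1/10 s, in which the tool goes at most 50 mm and 8.59 degrees, less where a joint would pass 70% of its speed; a pose out of reach is approached as far as the arm can. A call with a gripper value outside its range is refused whole. "fingers" is the closure, from 0 (fully open) to 1 (shut), set as the call begins (left out, the last holds). The fingers move at their own pace and stop on an object; "force" is the grip in N (left out, the last holds). Time passes only in rows, so rows that repeat a pose let the fingers close. It gives the time, the measured TCP pose, the force and the opening at its end, in the units of the state.
- robot.read_state(): the state, without advancing time (a new reading comes with each control period).
- robot.camera(name): name is "scene" or "top" or "wrist"; returns a dict with "img" (480x640x3 uint8, red, green, blue), "fx", "fy", "cx", "cy" (pixels), "eye" and "attitude" of the camera in the world. Camera axes: x right, y down, z forward; pixel columns grow to the right and rows downward; lengths in m; the calibration is good to about 2 mm. A picture is of the moment at which its call begins. There is no depth.
- robot.finish_job(): hands the job in, once; it reports no verdict.
The state is a dict: "time_s": time; "joint_positions": joint angles; "dq": joint speeds; "joint_efforts": joint torques, N m; "position": TCP position; "tool_rot": TCP orientation; "contact_force": force on the tool from outside, world axes, zero at the start; "ft_torque": the same for the moment, N m; "grip_width": opening from 0.0 (shut) to 1.0 (fully open).
Only numpy, scipy, OpenCV 4.12 (cv2) and the standard library are available. Lean on these libraries where they do the work, as an engineer would, in place of code of your own. Each camera call takes 0.05 s, during which the arm holds its last target.

### The job

Move the four soldered coils from the aluminium soldering rack into the blue test carrier in the same order, because their order is the only record of which is which: the coil nearest the handle of the soldering rack goes into the place nearest the handle of the carrier, the next one into the next place, and so on. Take one coil at a time straight from rack to carrier without setting it down anywhere else, and set it down gently, upright with its foot flat on the floor near the middle of its place. Leave the solder reel, the flux jar and the screwdriver where they are.

Things in the scene. Friction and masses are not known exactly. Their poses are not given: they have to be found in the camera images.
- coil_large_round: Coil, large round: upright steel disc of 58 mm diameter, 14 mm thick, black resin faces, top 71 mm up; black foot 46 (x) x 32 (y) x 14 mm high. Origin: centre of the foot's underside; z up, x along the row, y through the thickness (grip across y; end for end does not matter). Starts in any place of the soldering rack. Grip with TCP about 59 mm above the underside. 0.09 to 0.17 kg.
- coil_small_round: Coil, small round: upright steel disc of 40 mm diameter, 14 mm thick, black resin faces, top 53 mm up; black foot 46 (x) x 32 (y) x 14 mm high. Origin: centre of the foot's underside; z up, x along the row, y through the thickness (grip across y; end for end does not matter). Starts in any place of the soldering rack. Grip with TCP about 41 mm above the underside. 0.05 to 0.11 kg.
- coil_square: Coil, square: upright steel square of 44 mm side, 14 mm thick, black resin faces, top 57 mm up; black foot 46 (x) x 32 (y) x 14 mm high. Origin: centre of the foot's underside; z up, x along the row, y through the thickness (grip across y; end for end does not matter). Starts in any place of the soldering rack. Grip with TCP about 45 mm above the underside. 0.08 to 0.16 kg.
- coil_oblong: Coil, oblong: upright steel slab with round ends, 30 mm wide and tall, 14 mm thick, black resin faces, top 74 mm up; black foot 46 (x) x 32 (y) x 14 mm high. Origin: centre of the foot's underside; z up, x along the row, y through the thickness (grip across y; end for end does not matter). Starts in any place of the soldering rack. Grip with TCP about 62 mm above the underside. 0.07 to 0.15 kg.
- solder_rack: Aluminium soldering rack, holds the four coils at the start; fixed. Four pockets in a row along its x axis, each 60 (x) x 46 (y) mm, floor 8 mm and walls 18 mm above the table; body 270 x 58 mm. Origin: centre of the underside; z up. Its handle, a dark steel wire loop lying level, sticks out 37 mm from the -x end. Centres of the places, counted from the handle: x = -99, -33, +33, +99 mm, y = 0.
- test_carrier: Blue test carrier with black floor, empty at the start; fixed. Four pockets in a row along its x axis, each 60 (x) x 46 (y) mm, floor 8 mm and walls 18 mm above the table; body 270 x 58 mm. Origin: centre of the underside; z up. Its handle, a blue flat loop, sticks out 43 mm from the +x end. Centres of the places, counted from the handle: x = +99, +33, -33, -99 mm, y = 0.
- solder_reel: Bystander: reel of solder standing on its flange, 58 mm diameter, 48 mm high. Origin: centre of the underside.
- flux_jar: Bystander: small amber flux jar with black cap, 38 mm diameter, 45 mm high. Origin: centre of the underside.
- screwdriver: Bystander: orange screwdriver lying on the table, 150 mm long, along its x axis. Origin: under the middle of its length.
Things that resemble listed ones, but are neither listed nor needed, are in the scene too. What is shaped like the coil_small_round but turquoise or yellow is not meant.

How it is judged:
By the outcome, as a careful person would: the job done as asked, in the order asked, and still so for the second after the job is handed in, with the robot touching nothing.
It also fails if it takes over 99 s, if anything falls off the work surface, if the arm or the gripper's body presses on something with over 40 N, if the wrist force passes 120 N, or if a joint passes its speed limit or range.

## Working session

There is one attempt and no reset: what is moved stays moved. The work goes in short steps, Python scripts to look and compute and a tool call to move; the robot and the scene stay as the last step left them, time stands still between calls to the robot, and variables do not carry over. Pictures are saved under pics/ and viewed, and the job is handed in when it is done.

Besides the shell and the picture viewer there is one more tool, called after "Emit:" as name(argument=value, ...) on one line, values as JSON. drive_tool: Moves the arm, as the interface text tells. Its arguments: {"type":"object","properties":{"steps":{"type":"array","items":{"type":"array","items":{"type":"array","items":{"type":"number"}}}},"fingers":{"type":"number"},"force":{"type":"number"}},"required":["steps"]}

```bash
ls; mkdir -p pics; python3 - <<'E'
from workcell import robot
import cv2
for n in ["scene","top","wrist"]:
    c=robot.camera(n); cv2.imwrite(f"pics/{n}0.png",c["img"][:,:,::-1])
    print(n,c["fx"],c["fy"],c["cx"],c["cy"],c["eye"],c["attitude"])
s=robot.read_state()
print(s)
E
```

```text
pics
scene 451.51005334535006 451.51005334535006 318.5629313598545 242.11185057681774 [0.90470179 0.40559623 0.53241895] [[-0.74026645  0.46673261 -0.48390727]
 [ 0.67225185  0.50410446 -0.54217723]
 [-0.00911198 -0.72666317 -0.68693348]]
top 605.383135898559 605.383135898559 321.0881744000821 236.39783079581758 [0.49635493 0.00269989 1.10659187] [[-0.01447595 -0.99935023  0.03300858]
 [-0.99968028  0.01514939  0.02024423]
 [-0.02073114 -0.03270497 -0.99925002]]
wrist 383.43808736643405 383.43808736643405 316.92217175406194 239.31824185216774 [0.09789124 0.52223348 0.37407835] [[ 3.33186282e-01  8.94508928e-01  2.98061537e-01]
 [ 9.42860745e-01 -3.15858776e-01 -1.06051158e-01]
 [-7.18355106e-04  3.16365314e-01 -9.48637166e-01]]
{'time_s': 0.15, 'joint_positions': array([ 7.05316925e+01,  1.49291319e+01, -7.96863472e+00,  6.71909969e+01,
       -3.20133173e-04,  8.99975460e+01]), 'dq': array([-0.06645021, -0.15229714,  0.21054762, -0.05321423,  0.04056646,
       -0.07128498]), 'joint_efforts': array([-1.01937629e-03, -4.06005836e+01,  2.54166162e+01,  1.26632772e-02,
       -1.28830889e-04,  3.57396758e-06]), 'position': array([0.17481006, 0.49451245, 0.24933835]), 'tool_rot': array([[-9.42840265e-01,  3.33244615e-01, -5.11062583e-04],
       [ 3.33245007e-01,  9.42839131e-01, -1.46250171e-03],
       [-5.52101744e-06, -1.54921455e-03, -9.99998800e-01]]), 'contact_force': array([ 0.69773852, -0.42955213, -0.24122937]), 'ft_torque': array([-0.01529397,  0.01489812, -0.02862195]), 'grip_width': 0.9989686608603474}
```

View pics/scene0.png

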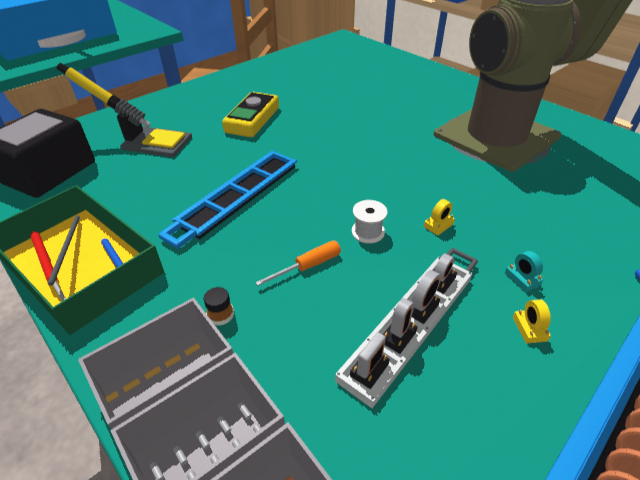

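View pics/top0.png

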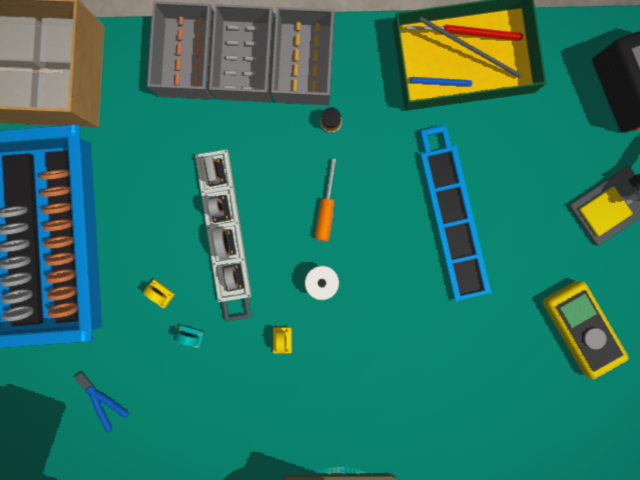

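View pics/wrist0.png

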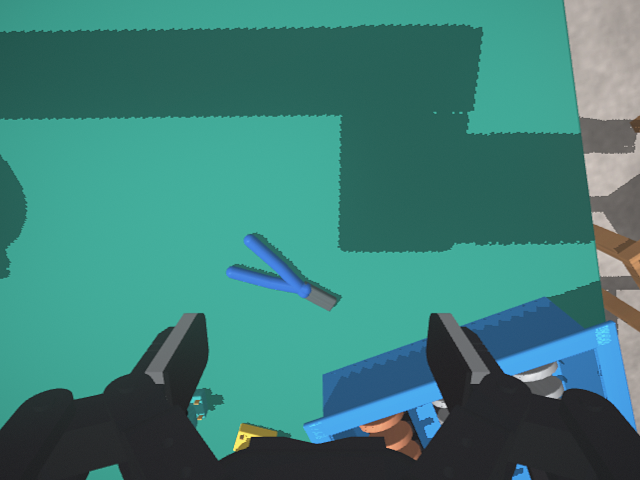

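The top view shows the rack at about (222,225) with its handle at the bottom (235,308), nearest the robot. The carrier is at about (455,215) with its handle at the top (435,140), far from the robot. I'll zoom in for detail.

```bash
python3 - <<'E'
import cv2
t=cv2.imread("pics/top0.png"); s=cv2.imread("pics/scene0.png")
cv2.imwrite("pics/rack_top.png",cv2.resize(t[140:330,180:270],None,fx=3.1,fy=3.1,interpolation=cv2.INTER_CUBIC))
cv2.imwrite("pics/rack_scene.png",cv2.resize(s[240:415,325:485],None,fx=3.4,fy=3.4,interpolation=cv2.INTER_CUBIC))
cv2.imwrite("pics/car_top.png",cv2.resize(t[120:310,410:500],None,fx=3.1,fy=3.1,interpolation=cv2.INTER_CUBIC))
E
```

```text
(no output)
```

View pics/rack_top.png

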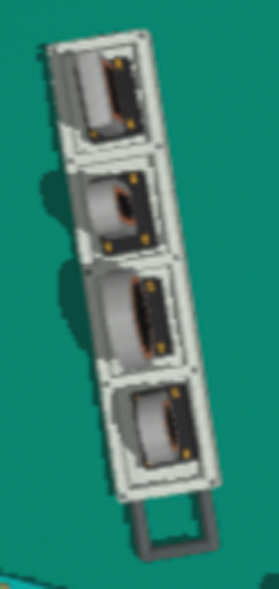

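View pics/rack_scene.png

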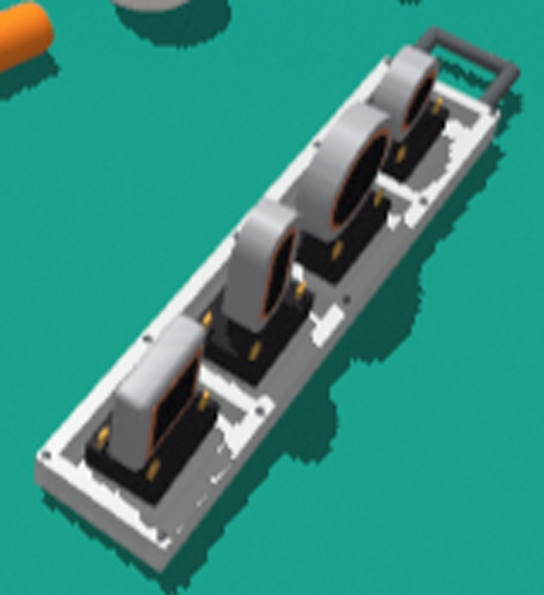

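View pics/car_top.png

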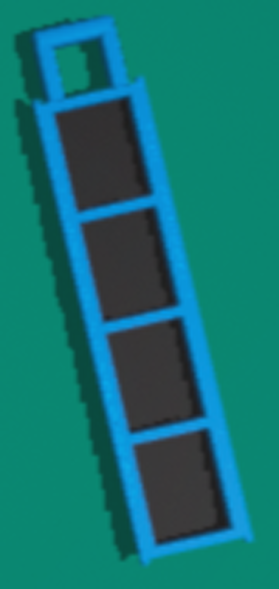

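From the handle, the order is small round, large round, oblong, square. Next I'll write helpers and get a coarse localisation.

```bash
cat > h.py <<'E'
import numpy as np, cv2
from workcell import robot
def cam(n,save=None):
    c=robot.camera(n)
    if save: cv2.imwrite(f"pics/{save}.png",c["img"][:,:,::-1])
    return c
def ray(c,p):
    p=np.asarray(p,float); d=np.array([(p[0]-c["cx"])/c["fx"],(p[1]-c["cy"])/c["fy"],1.])
    return np.array(c["eye"]),np.array(c["attitude"])@d
def onz(c,p,z):
    e,d=ray(c,p); return e+d*(z-e[2])/d[2]
def proj(c,X):
    q=np.array(c["attitude"]).T@(np.asarray(X,float)-c["eye"])
    return np.array([c["fx"]*q[0]/q[2]+c["cx"],c["fy"]*q[1]/q[2]+c["cy"]])
def tri(obs):
    A=np.zeros((3,3));b=np.zeros(3);L=[]
    for c,p in obs:
        e,d=ray(c,p); d=d/np.linalg.norm(d); M=np.eye(3)-np.outer(d,d); A+=M;b+=M@e; L.append((e,M))
    X=np.linalg.solve(A,b)
    return X,[np.linalg.norm(M@(X-e)) for e,M in L]
def move(target,yaw):
    """shift(units) and rotvec (deg) in tool frame to reach target, tool x at yaw (deg), pointing down"""
    from scipy.spatial.transform import Rotation as R
    s=robot.read_state(); T=np.array(s["tool_rot"]); c,q=np.cos(np.radians(yaw)),np.sin(np.radians(yaw))
    G=np.array([[c,q,0],[q,-c,0],[0,0,-1]])
    print("pos",np.round(s["position"],4),"->",np.round(target,4),"shift",np.round(T.T@(np.array(target)-s["position"])/.05,3),"rot",np.round(R.from_matrix(T.T@G).as_rotvec(degrees=True),2),"t",round(s["time_s"],2))
E
python3 - <<'E'
from h import *
ct=cam("top"); cs=cam("scene")
im=ct["img"]; hsv=cv2.cvtColor(im,cv2.COLOR_RGB2HSV)
m=cv2.inRange(hsv,(95,150,100),(115,255,255)); m[:, :380]=0; m[:110]=0; m[320:]=0
# carrier filled
n,l,st,ce=cv2.connectedComponentsWithStats(m); i=1+np.argmax(st[1:,4]); m=(l==i).astype(np.uint8)*255
cs_,h=cv2.findContours(m,cv2.RETR_CCOMP,cv2.CHAIN_APPROX_NONE)
for k,c in enumerate(cs_):
    a=cv2.contourArea(c)
    if a>200:
        r=cv2.minAreaRect(c); print(k,h[0][k][3],a,r, onz(ct,r[0],.013))
m=cv2.inRange(hsv,(0,0,130),(180,60,255)); m[:,:190]=0;m[:,252:]=0;m[:145]=0;m[305:]=0
c=np.argwhere(m)[:,::-1].astype(np.float32)
r=cv2.minAreaRect(c); print(r); print([onz(ct,p,.018).round(4) for p in cv2.boxPoints(r)])
# coarse heights: rack corners in both views (hand-read)
for a,b in [((196,154),(337,377)),((229,150),(375,404)),((249,295),(472,273))]:
    print(tri([(ct,a),(cs,b)]))
E
```

```text
0 -1 6108.0 ((452.72637939453125, 212.35086059570312), (176.12423706054688, 37.568851470947266), 76.60750579833984) [ 0.57223525 -0.21301014  0.013     ]
1 0 853.0 ((468.1180419921875, 276.4956970214844), (34.743080139160156, 26.404741287231445), 76.60750579833984) [ 0.45647771 -0.23802743  0.013     ]
2 0 841.5 ((459.6737976074219, 240.488525390625), (34.470420837402344, 26.167743682861328), 76.75948333740234) [ 0.52133866 -0.22435915  0.013     ]
3 0 833.0 ((451.2114562988281, 204.77378845214844), (34.126861572265625, 26.05322265625), 76.75948333740234) [ 0.58596112 -0.21058608  0.013     ]
4 0 824.5 ((442.790771484375, 169.12123107910156), (33.862918853759766, 26.034147262573242), 76.60750579833984) [ 0.65075637 -0.19682444  0.013     ]
5 0 262.0 ((435.9706726074219, 141.3823699951172), (17.70509910583496, 16.734956741333008), 75.96376037597656) [ 0.701377   -0.18559106  0.013     ]
((222.70175170898438, 225.41107177734375), (149.70819091796875, 33.847068786621094), 80.96051788330078)
[array([0.6852, 0.2529, 0.018 ]), array([0.6938, 0.192 , 0.018 ]), array([0.4258, 0.152 , 0.018 ]), array([0.417 , 0.2124, 0.018 ])]
(array([0.69299081, 0.22732007, 0.05675103]), [np.float64(0.019724103418617064), np.float64(0.01972410341861721)])
(array([ 0.6820712 ,  0.21993601, -0.02498213]), [np.float64(0.02876955721403768), np.float64(0.02876955721403744)])
(array([ 0.41391307,  0.18237889, -0.0018514 ]), [np.float64(0.0270265711553282), np.float64(0.02702657115532818)])
```

```bash
python3 - <<'E'
from h import *
move([.59,.24,.26],188.5)
ct=cam("top"); cs=cam("scene")
for a,b in [((229,150),(337,377)),((196,154),(375,404)),((220,300),(472,273))]:
    print(tri([(ct,a),(cs,b)]))
E
```

```text
pos [0.1749 0.4947 0.2496] -> [0.59 0.24 0.26] shift [-9.525 -2.036 -0.206] rot [-5.000e-02 -1.000e-02 -2.797e+01] t 0.25
(array([0.69071269, 0.1931355 , 0.01049964]), [np.float64(0.0032346370056455047), np.float64(0.0032346370056455954)])
(array([0.68391483, 0.25240634, 0.01590617]), [np.float64(0.002900330646259994), np.float64(0.0029003306462599327)])
(array([0.41928415, 0.21021694, 0.0200587 ]), [np.float64(0.002620678444536135), np.float64(0.002620678444536166)])
```

Emit:
drive_tool(steps=[[[-9.5,-2.0,-0.2,0,0,-28],[-9.5,-2.0,-0.2,0,0,-28],[-9.5,-2.0,-0.2,0,0,-28],[-9.5,-2.0,-0.2,0,0,-28],[-9.5,-2.0,-0.2,0,0,-28],[-9.5,-2.0,-0.2,0,0,-28],[-9.5,-2.0,-0.2,0,0,-28],[-9.5,-2.0,-0.2,0,0,-28],[-9.5,-2.0,-0.2,0,0,-28],[-9.5,-2.0,-0.2,0,0,-28],[-9.5,-2.0,-0.2,0,0,-28],[-9.5,-2.0,-0.2,0,0,-28]]], fingers=0, force=40)

```text
time_s: 1.55
position: [0.5902, 0.2412, 0.2591]
tool_rot: [[-0.989, -0.146, -0.001], [-0.146, 0.989, -0.001], [0.001, -0.0, -1.0]]
contact_force: [0.0, 0.8, -0.5]
grip_width: 0.997
```

```bash
python3 - <<'E'
from h import *
import pickle
c=cam("wrist","w1"); s=robot.read_state(); pickle.dump(c,open("w1.pkl","wb")); print(s["position"],np.abs(s["dq"]).max(),s["joint_positions"],s["time_s"])
move([.59,.18,.26],188.5)
E
```

```text
[0.58916366 0.24203377 0.2593473 ] 1.7600706717284147 [2.23280822e+01 2.61164184e+01 1.04960175e+01 7.44712579e+01
 1.10210406e-02 1.38395623e+01] 1.6
pos [0.5892 0.242  0.2593] -> [0.59 0.18 0.26] shift [ 0.167 -1.23  -0.013] rot [-0.01 -0.09 -0.01] t 1.6
```

View pics/w1.png

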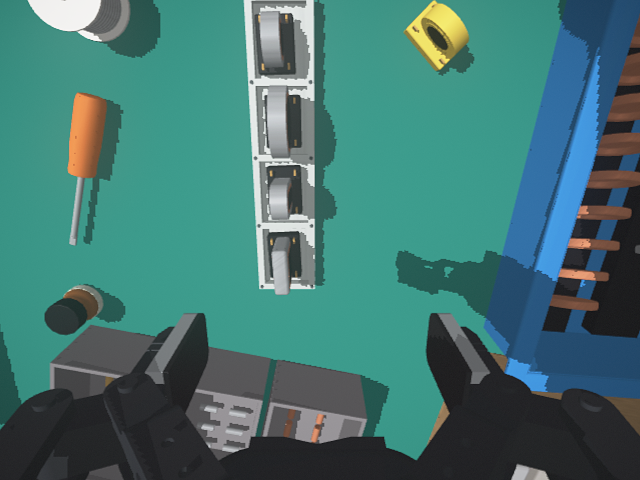

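Wrist view 1 shows the rack at columns 245-315, rows 0-290. From the handle side (top) the coils are at about (272,42), (283,122), (283,192) and (284,255). I'll take a second view from a lateral shift.

Emit:
drive_tool(steps=[[[-0.1,-1.8,0.0,0,0,0],[-0.1,-1.8,0.0,0,0,0],[-0.1,-1.8,0.0,0,0,0],[-0.1,-1.8,0.0,0,0,0],[-0.1,-1.8,0.0,0,0,0]]])

```text
time_s: 2.1
position: [0.6065, 0.1553, 0.2597]
tool_rot: [[-0.989, -0.15, -0.002], [-0.15, 0.989, 0.0], [0.002, 0.0, -1.0]]
contact_force: [-0.6, 0.4, -0.2]
grip_width: 0.999
```

```bash
python3 - <<'E'
from h import *
import pickle
c=cam("wrist","w2"); s=robot.read_state(); pickle.dump(c,open("w2.pkl","wb")); print(s["position"],np.abs(s["dq"]).max(),s["time_s"])
for n,b in (("w1",(235,0,325,300)),("w2",(235,0,420,300))):
    m=cv2.imread(f"pics/{n}.png")
    x0,y0,x1,y1=b
    cv2.imwrite(f"pics/{n}a.png",cv2.resize(m[0:150,x0:x1],None,fx=4,fy=4,interpolation=cv2.INTER_CUBIC))
    cv2.imwrite(f"pics/{n}b.png",cv2.resize(m[150:300,x0:x1],None,fx=4,fy=4,interpolation=cv2.INTER_CUBIC))
E
```

```text
[0.6066196  0.15544212 0.25960663] 0.35305138291077115 2.15
```

View pics/w2a.png

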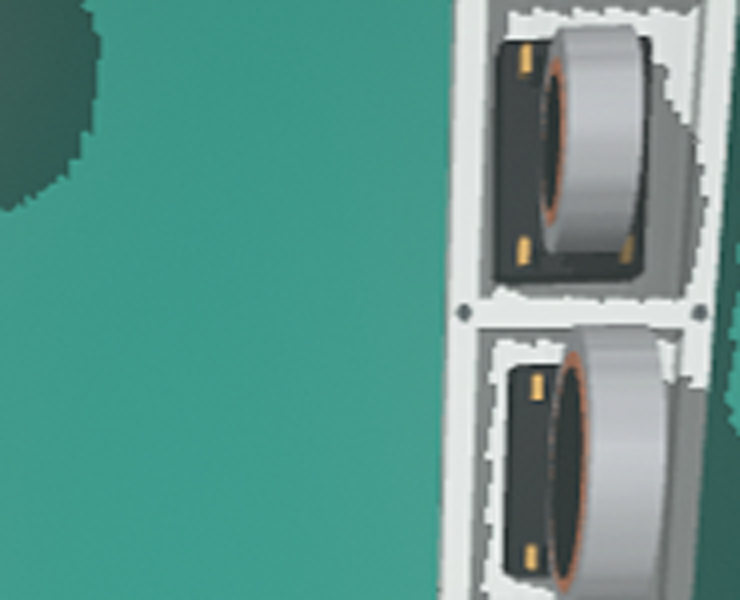

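View pics/w2b.png

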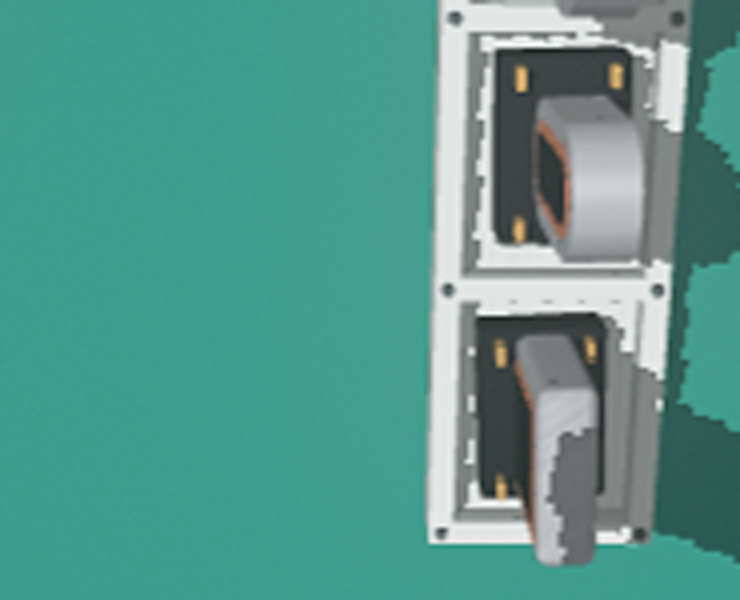

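View pics/w1a.png

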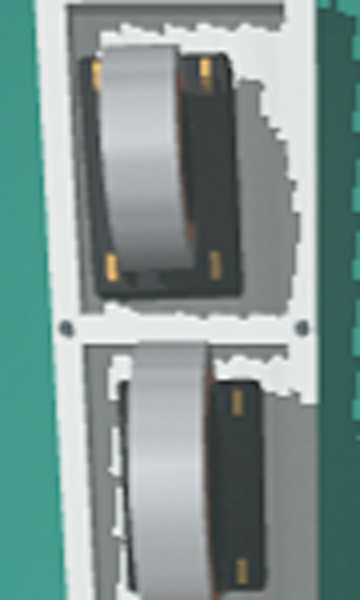

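View pics/w1b.png

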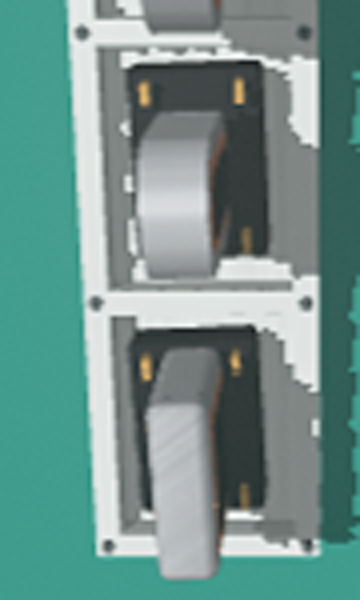

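Both views show the amber pins on the feet and the screw dots on the rim clearly. I'll extract the pin centroids and triangulate them.

```bash
cat > pins.py <<'E'
from h import *
import pickle
def pins(c,box):
    x0,y0,x1,y1=box
    hsv=cv2.cvtColor(c["img"],cv2.COLOR_RGB2HSV)
    m=cv2.inRange(hsv,(12,90,90),(28,255,255)); k=np.zeros_like(m);k[y0:y1,x0:x1]=m[y0:y1,x0:x1]
    n,l,st,ce=cv2.connectedComponentsWithStats(k)
    return [(np.round(ce[i],2).tolist(),int(st[i,4]),st[i,2:4].tolist()) for i in range(1,n) if st[i,4]>=3]
E
python3 - <<'E'
from pins import *
c1=pickle.load(open("w1.pkl","rb"));c2=pickle.load(open("w2.pkl","rb"))
for n,c,b in (("w1",c1,(245,0,320,300)),("w2",c2,(340,0,420,300))):
    print(n)
    for p in pins(c,b): print(p, onz(c,p[0],.023)[:2].round(4))
# rim dots, read from the magnified crops
D1=[(66,328),(302,328)];D2=[(463,313),(699,313)]
for a,b in zip(D1,D2): print(tri([(c1,(235+a[0]/4,a[1]/4)),(c2,(235+b[0]/4,b[1]/4))]))
D1=[(96,303),(306,303),(108,545)];D2=[(448,290),(657,290),(441,533)]
for a,b in zip(D1,D2): print(tri([(c1,(235+a[0]/4,150+a[1]/4)),(c2,(235+b[0]/4,150+b[1]/4))]))
E
```

```text
w1
([258.5, 17.5], 12, [2, 6]) [0.443  0.1712]
([286.0, 17.0], 16, [3, 8]) [0.4393 0.1938]
([288.33, 66.0], 9, [2, 6]) [0.4761 0.2003]
([262.71, 66.79], 14, [3, 6]) [0.48   0.1785]
([294.0, 100.0], 5, [1, 5]) [0.5028 0.2086]
([295.0, 142.5], 6, [1, 6]) [0.5389 0.2142]
([270.67, 172.92], 12, [3, 6]) [0.5698 0.1952]
([294.5, 172.5], 12, [2, 6]) [0.5661 0.2173]
([296.0, 210.0], 5, [1, 5]) [0.6018 0.2233]
([271.07, 241.67], 15, [3, 6]) [0.6375 0.203 ]
([293.45, 240.27], 11, [2, 6]) [0.6328 0.2248]
([295.5, 274.5], 8, [2, 4]) [0.6691 0.2315]
w2
([366.05, 14.33], 21, [3, 8]) [0.4436 0.173 ]
([365.43, 62.13], 23, [4, 7]) [0.4794 0.1794]
([391.5, 62.0], 6, [2, 5]) [0.4759 0.2016]
([369.0, 96.32], 19, [3, 7]) [0.5061 0.1877]
([367.06, 138.65], 17, [3, 6]) [0.542 0.193]
([365.0, 169.5], 18, [3, 6]) [0.5698 0.1964]
([388.57, 168.62], 21, [4, 6]) [0.5657 0.2181]
([364.13, 207.0], 15, [3, 7]) [0.6054 0.2024]
([359.83, 238.11], 18, [3, 7]) [0.6371 0.2041]
([382.07, 236.64], 14, [3, 7]) [0.6323 0.2256]
([359.86, 271.43], 14, [3, 6]) [0.6724 0.2107]
(array([0.49346687, 0.16942508, 0.0189555 ]), [np.float64(0.00013389325181816048), np.float64(0.00013389325181818512)])
(array([0.4857592 , 0.22092598, 0.0188978 ]), [np.float64(3.447385523155586e-05), np.float64(3.447385523148198e-05)])
(array([0.62398014, 0.18909136, 0.01955443]), [np.float64(0.00011711144088381451), np.float64(0.00011711144088406931)])
(array([0.61663909, 0.24052677, 0.01844394]), [np.float64(2.351059728899711e-05), np.float64(2.3510597289210855e-05)])
(array([0.68897376, 0.19870996, 0.01978867]), [np.float64(0.000125337794318972), np.float64(0.00012533779431910785)])
```

```bash
python3 - <<'E'
from pins import *
c1=pickle.load(open("w1.pkl","rb"));c2=pickle.load(open("w2.pkl","rb"))
pr=[((258.5,17.5),(366.05,14.33)),((262.71,66.79),(365.43,62.13)),((288.33,66),(391.5,62)),((270.67,172.92),(365,169.5)),((294.5,172.5),(388.57,168.62)),((271.07,241.67),(359.83,238.11)),((293.45,240.27),(382.07,236.64))]
zs=[]
for a,b in pr:
    X,e=tri([(c1,a),(c2,b)]); print(X.round(4),round(e[0]*1000,2)); zs.append(X[2])
z=np.median(zs); print("z",z)
C={"small":[(1,(258.5,17.5)),(1,(286,17)),(1,(288.33,66)),(1,(262.71,66.79))],
"large":[(2,(369,96.32)),(1,(294,100)),(1,(295,142.5)),(2,(367.06,138.65))],
"obl":[(2,(365,169.5)),(2,(388.57,168.62)),(1,(296,210)),(2,(364.13,207))],
"sq":[(2,(359.83,238.11)),(2,(382.07,236.64)),(1,(295.5,274.5)),(2,(359.86,271.43))]}
for zz in (z,):
  for n,L in C.items():
    P=[onz((c1,c2)[k-1],p,zz)[:2] for k,p in L]
    d=(P[3]-P[0])+(P[2]-P[1]); 
    print(n,np.round(zz,4),"c",np.round([(P[0]+P[2])/2,(P[1]+P[3])/2],4).tolist(),"yaw",np.degrees(np.arctan2(d[1],d[0])).round(1),"sep",np.linalg.norm(d)/2, np.linalg.norm(P[1]-P[0]))
E
```

```text
[0.4447 0.1724 0.0298] 0.44
[0.4801 0.179  0.027 ] 0.19
[0.4766 0.2007 0.0283] 0.04
[0.5691 0.1957 0.0277] 0.14
[0.5654 0.2174 0.0266] 0.11
[0.6357 0.2033 0.0278] 0.05
[0.6314 0.2248 0.0267] 0.12
z 0.027730800065029586
small 0.0277 c [[0.4602, 0.1863], [0.4603, 0.1867]] yaw 10.6 sep 0.0370014477132325 0.022590856238137974
large 0.0277 c [[0.5224, 0.2008], [0.5223, 0.2006]] yaw 8.5 sep 0.035954822297022605 0.022043212408336243
obl 0.0277 c [[0.5849, 0.2095], [0.5848, 0.2093]] yaw 9.8 sep 0.03573238101342241 0.021779307446874147
sq 0.0277 c [[0.6514, 0.2174], [0.6507, 0.2172]] yaw 10.8 sep 0.03608529259065741 0.021774420805097398
```

Pins agree to a few tenths of a mm, and the coil centres and yaws are known. Next is the carrier from two wrist poses, plus a height check on a coil top.

```bash
python3 - <<'E'
from pins import *
c1=pickle.load(open("w1.pkl","rb"));c2=pickle.load(open("w2.pkl","rb"))
print("square top far-left corner",tri([(c1,(235+148/4,150+408/4)),(c2,(235+536/4,150+392/4))]))
print("square top near-right corner",tri([(c1,(235+219/4,150+352/4)),(c2,(235+570/4,150+338/4))]))
move([.60,-.16,.26],192)
E
```

```text
square top far-left corner (array([0.63357925, 0.20763907, 0.06080996]), [np.float64(0.00010763926597187364), np.float64(0.00010763926597189315)])
square top near-right corner (array([0.63104787, 0.22082819, 0.02246775]), [np.float64(6.807555734154413e-05), np.float64(6.807555734146772e-05)])
pos [0.6066 0.1554 0.2596] -> [ 0.6  -0.16  0.26] shift [ 1.076 -6.218 -0.008] rot [ 0.02 -0.09 -3.38] t 2.15
```

Emit:
drive_tool(steps=[[[1.0,-6.2,0,0,0,-3.4],[1.0,-6.2,0,0,0,-3.4],[1.0,-6.2,0,0,0,-3.4],[1.0,-6.2,0,0,0,-3.4],[1.0,-6.2,0,0,0,-3.4],[1.0,-6.2,0,0,0,-3.4],[1.0,-6.2,0,0,0,-3.4],[1.0,-6.2,0,0,0,-3.4],[1.0,-6.2,0,0,0,-3.4],[1.0,-6.2,0,0,0,-3.4]]])

```text
time_s: 3.15
position: [0.6039, -0.1563, 0.2596]
tool_rot: [[-0.977, -0.211, -0.002], [-0.211, 0.977, 0.001], [0.002, 0.001, -1.0]]
contact_force: [0.6, -0.0, -0.2]
grip_width: 1.001
```

```bash
python3 - <<'E'
from h import *
import pickle
c=cam("wrist","w3"); pickle.dump(c,open("w3.pkl","wb")); s=robot.read_state(); print(s["position"],np.abs(s["dq"]).max(),s["time_s"])
E
```

```text
[ 0.60387963 -0.15634868  0.25969098] 0.2769830750164282 3.2
```

Emit:
drive_tool(steps=[[[0,-1.8,0,0,0,0],[0,-1.8,0,0,0,0],[0,-1.8,0,0,0,0],[0,-1.8,0,0,0,0],[0,-1.8,0,0,0,0]]])

```text
time_s: 3.7
position: [0.6229, -0.2426, 0.2596]
tool_rot: [[-0.977, -0.213, -0.002], [-0.213, 0.977, 0.001], [0.002, 0.002, -1.0]]
contact_force: [0.4, 0.3, 0.4]
grip_width: 1.005
```

```bash
python3 - <<'E'
from h import *
import pickle
c=cam("wrist","w4"); pickle.dump(c,open("w4.pkl","wb")); s=robot.read_state(); print(s["position"],np.abs(s["dq"]).max(),s["time_s"])
cv2.imwrite("pics/w34.png",cv2.resize(np.hstack([cv2.imread("pics/w3.png")[:330],cv2.imread("pics/w4.png")[:330]]),None,fx=.62,fy=.62,interpolation=cv2.INTER_AREA))
E
```

```text
[ 0.62282333 -0.24253565  0.25977508] 0.24053581168667515 3.75
```

View pics/w34.png

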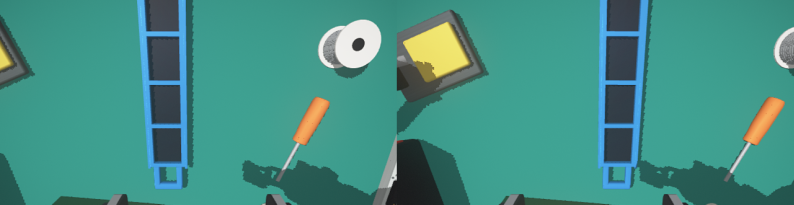

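View pics/w4.png

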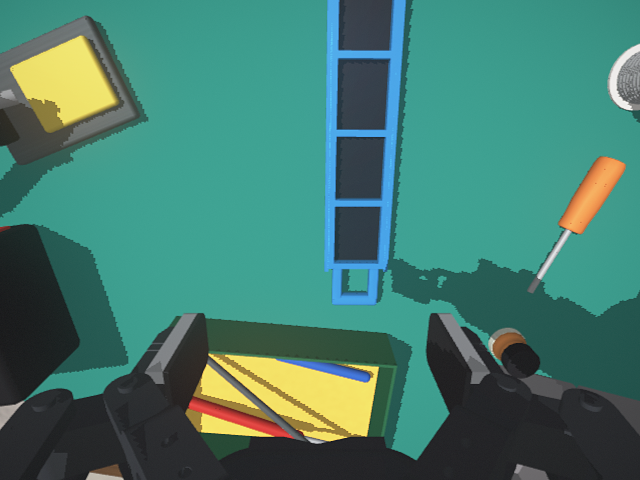

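```bash
python3 - <<'E'
import cv2,numpy as np
a=cv2.imread("pics/w3.png")[0:310,215:310]; b=cv2.imread("pics/w4.png")[0:310,320:415]
for k,(r0,r1) in enumerate(((0,155),(155,310))):
    cv2.imwrite(f"pics/w34z{k}.png",cv2.resize(np.hstack([a[r0:r1],b[r0:r1]]),None,fx=3.8,fy=3.8,interpolation=cv2.INTER_CUBIC))
E
```

```text
(no output)
```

View pics/w34z0.png

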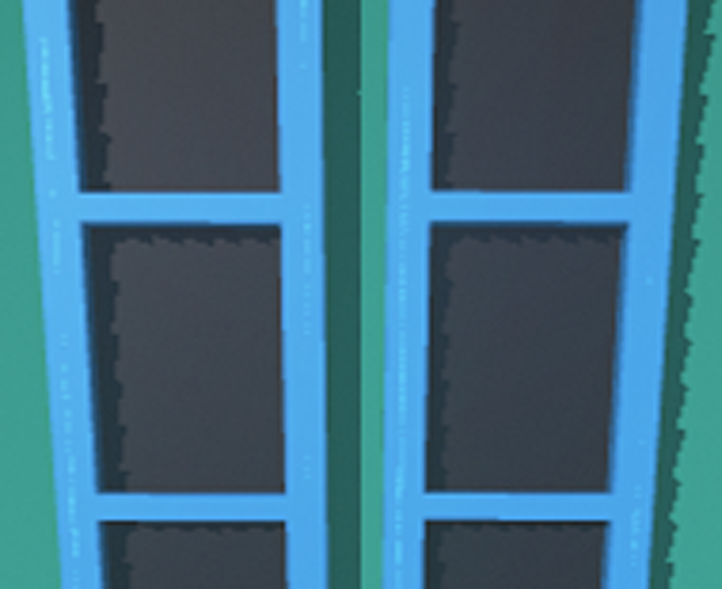

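View pics/w34z1.png

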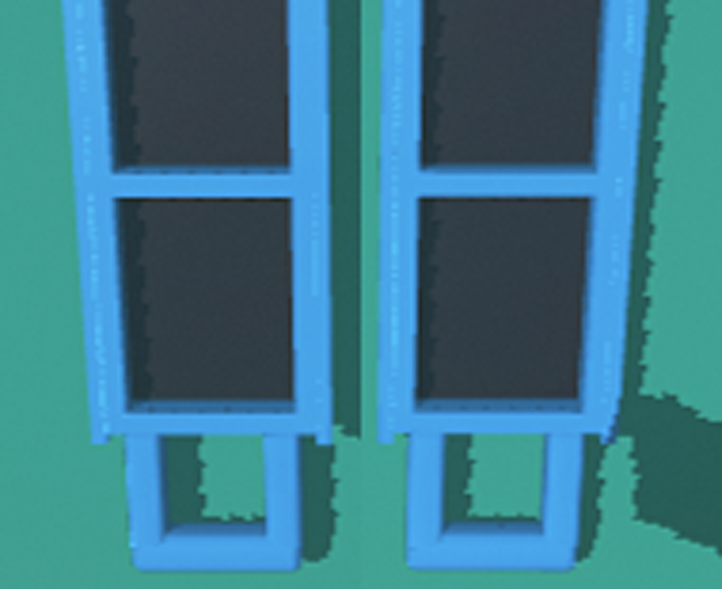

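```bash
python3 - <<'E'
from h import *
import pickle
c3=pickle.load(open("w3.pkl","rb"));c4=pickle.load(open("w4.pkl","rb"))
D={"A":(0,[(80,192),(282,192),(82,224),(284,223)],[(431,192),(633,192),(429,222),(628,222)]),
"B":(0,[(97,493),(285,493),(98,520),(286,520)],[(425,493),(612,493),(424,520),(610,520)]),
"C":(155,[(113,172),(290,172),(115,197),(291,197)],[(419,170),(598,170),(418,197),(595,197)]),
"E":(155,[(127,412),(296,411)],[(414,410),(584,410)])}
M={}
for n,(r,a,b) in D.items():
    P=[]
    for p,q in zip(a,b):
        p=(215+p[0]/3.8-.4,r+p[1]/3.8-.4); q=(320+(q[0]-361)/3.8-.4,r+q[1]/3.8-.4)
        X,e=tri([(c3,p),(c4,q)]); print(n,X.round(4),round(e[0]*1e3,2)); P.append((onz(c3,p,.018)+onz(c4,q,.018))/2)
    M[n]=np.mean(P,0)[:2]
print({k:v.round(4) for k,v in M.items()})
u=M["C"]-M["A"]; L=np.linalg.norm(u); print("spacing",L/2,"yaw",np.degrees(np.arctan2(u[1],u[0])))
d=u/L; o=(M["A"]+M["B"]+M["C"])/3
print("origin",o); print("places from handle",[(o+d*k).round(4).tolist() for k in (.099,.033,-.033,-.099)])
print("end edge dist along", d@(M["E"]-o), "expect .129")
E
```

```text
A [ 0.4896 -0.2516  0.0184] 0.11
A [ 0.4799 -0.2067  0.0186] 0.07
A [ 0.4957 -0.2506  0.0169] 0.09
A [ 0.4855 -0.2055  0.0142] 0.04
B [ 0.554  -0.2379  0.0188] 0.13
B [ 0.5444 -0.1936  0.0181] 0.09
B [ 0.5602 -0.2367  0.0189] 0.14
B [ 0.5507 -0.1922  0.0172] 0.1
C [ 0.6185 -0.2243  0.0176] 0.1
C [ 0.6084 -0.1799  0.0199] 0.14
C [ 0.6255 -0.2229  0.0166] 0.15
C [ 0.6155 -0.1784  0.0179] 0.11
E [ 0.6835 -0.2105  0.0173] 0.11
E [ 0.6731 -0.1658  0.0185] 0.01
{'A': array([ 0.4878, -0.2286]), 'B': array([ 0.5523, -0.2152]), 'C': array([ 0.617 , -0.2013]), 'E': array([ 0.6782, -0.1881])}
spacing 0.0660121322831848 yaw 11.930875444608784
origin [ 0.55236505 -0.21501047]
places from handle [[0.6492, -0.1945], [0.5847, -0.2082], [0.5201, -0.2218], [0.4555, -0.2355]]
end edge dist along 0.12872015914803114 expect .129
```

```bash
python3 - <<'E'
from h import *
move([.4602,.1865,.14],190.6)
E
```

```text
pos [ 0.6228 -0.2425  0.2598] -> [0.4602 0.1865 0.14  ] shift [1.346 9.073 2.411] rot [ 0.08 -0.1   1.7 ] t 3.75
```

Emit:
drive_tool(steps=[[[1.346,9.073,2.41,0.1,-0.1,1.7],[1.346,9.073,2.41,0.1,-0.1,1.7],[1.346,9.073,2.41,0.1,-0.1,1.7],[1.346,9.073,2.41,0.1,-0.1,1.7],[1.346,9.073,2.41,0.1,-0.1,1.7],[1.346,9.073,2.41,0.1,-0.1,1.7],[1.346,9.073,2.41,0.1,-0.1,1.7],[1.346,9.073,2.41,0.1,-0.1,1.7],[1.346,9.073,2.41,0.1,-0.1,1.7],[1.346,9.073,2.41,0.1,-0.1,1.7],[1.346,9.073,2.41,0.1,-0.1,1.7],[1.346,9.073,2.41,0.1,-0.1,1.7]]])

```text
time_s: 4.95
position: [0.4594, 0.1873, 0.1404]
tool_rot: [[-0.982, -0.187, 0.001], [-0.187, 0.982, -0.001], [-0.0, -0.001, -1.0]]
contact_force: [0.9, -0.3, 0.7]
grip_width: 0.997
```

```bash
python3 - <<'E'
from h import *
cam("wrist","w5")
move([.4602,.1865,.049],190.6)
E
```

```text
pos [0.46   0.1867 0.1405] -> [0.4602 0.1865 0.049 ] shift [-1.000e-03 -3.000e-03  1.831e+00] rot [-0.04  0.05  0.07] t 5.0
```

View pics/w5.png

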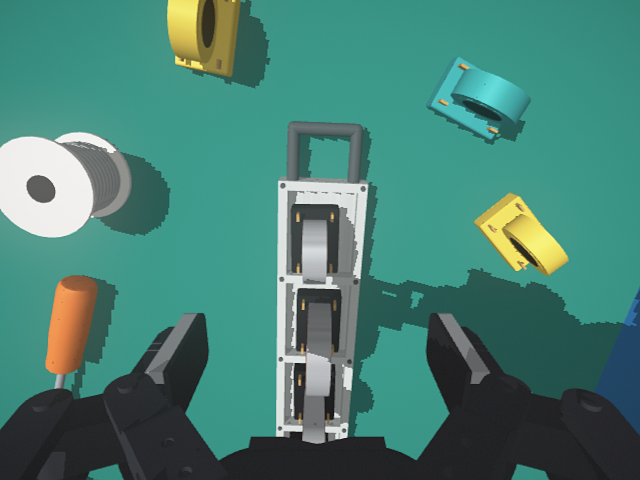

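The small coil sits on the tool's centre line at column 316, with both jaws clear. I'll descend and grip.

Emit:
drive_tool(steps=[[[0,0,0.6,0,0,0],[0,0,1.2,0,0,0],[0,0,1.6,0,0,0],[0,0,1.83,0,0,0],[0,0,1.83,0,0,0],[0,0,1.83,0,0,0]]])

```text
time_s: 5.6
position: [0.461, 0.1863, 0.0497]
tool_rot: [[-0.983, -0.184, 0.002], [-0.184, 0.983, -0.0], [-0.002, -0.001, -1.0]]
contact_force: [0.1, -0.3, 0.4]
grip_width: 1.0
```

Emit:
drive_tool(steps=[[[0,0,0,0,0,0],[0,0,0,0,0,0],[0,0,0,0,0,0],[0,0,0,0,0,0],[0,0,0,0,0,0],[0,0,0,0,0,0],[0,0,0,0,0,0],[0,0,0,0,0,0],[0,0,0,0,0,0],[0,0,0,0,0,0]]], fingers=1, force=40)

```text
time_s: 6.6
position: [0.4611, 0.1864, 0.05]
tool_rot: [[-0.983, -0.184, 0.002], [-0.184, 0.983, -0.0], [-0.002, -0.0, -1.0]]
contact_force: [0.3, -0.9, 5.2]
grip_width: 0.156
```

```bash
python3 - <<'E'
from h import *
s=robot.read_state();print(s["grip_width"]*85,s["contact_force"])
cam("wrist","w6")
move([.4602,.1865,.17],190.6)
E
```

```text
13.257687146218359 [ 0.3483544  -0.92054744  5.21307482]
pos [0.4611 0.1864 0.05  ] -> [0.4602 0.1865 0.17  ] shift [ 0.012  0.004 -2.401] rot [-0.02  0.13  0.01] t 6.65
```

View pics/w6.png

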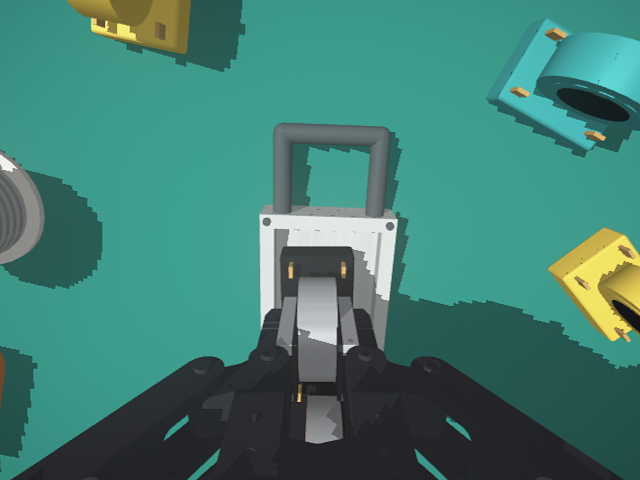

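Grip holds on the small coil, width about 13.3 mm. Lifting straight up, then carrying to the carrier.

Emit:
drive_tool(steps=[[[0,0,-0.2,0,0,0],[0,0,-0.8,0,0,0],[0,0,-1.6,0,0,0],[0,0,-2.4,0,0,0],[0,0,-2.4,0,0,0],[0,0,-2.4,0,0,0]]])

```text
time_s: 7.25
position: [0.4615, 0.1867, 0.171]
tool_rot: [[-0.983, -0.184, 0.005], [-0.184, 0.983, 0.001], [-0.005, 0.0, -1.0]]
contact_force: [0.2, 0.0, -1.3]
grip_width: 0.153
```

```bash
cat > held.py <<'E'
from pins import *
def held(name,h):
    """h: TCP height above coil underside. Pin positions of held coil in tool frame (mm) on plane 0.0197 above underside"""
    c=cam("wrist",name); s=robot.read_state(); T=np.array(s["tool_rot"]); p0=np.array(s["position"])
    print("t",round(s["time_s"],2),"pos",p0.round(4),"width",round(s["grip_width"]*85,1),"F",np.round(s["contact_force"],1))
    for q,a,w in pins(c,(260,180,380,470)):
        X=onz(c,q,p0[2]-h+.0197); print(q,a,w,(T.T@(X-p0)*1000).round(1))
    return c
E
python3 - <<'E'
from held import *
c=held("w7",.042)
E
```

```text
t 7.3 pos [0.4604 0.1862 0.1697] width 13.0 F [-0.5 -0.4  0. ]
[290.34, 269.81] 70 [5, 17] [ 17.3 -10.3  22.3]
[342.94, 269.51] 72 [5, 16] [17.4 11.7 22.3]
[302.42, 388.0] 19 [3, 9] [-43.   -6.   22.4]
[328.18, 387.73] 11 [2, 9] [-42.8   6.1  22.4]
[298.0, 417.0] 27 [3, 9] [-60.   -8.3  22.4]
```

View pics/w7.png

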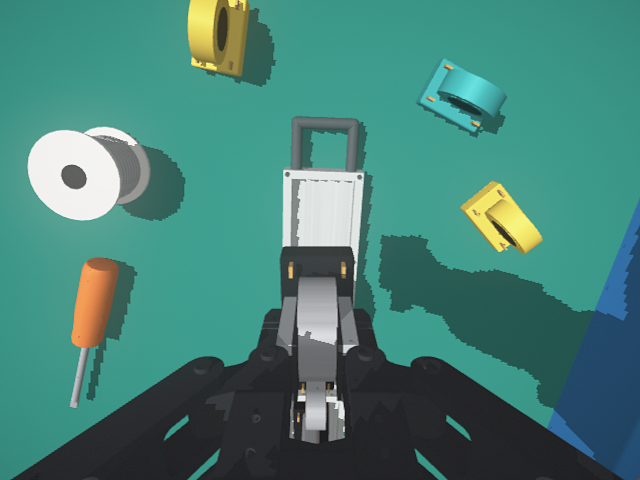

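The small coil is lifted cleanly, hanging level with its visible pins at (290,270) and (343,270). Its centre is within 1 mm of the TCP.

```bash
python3 - <<'E'
from h import *
move([.6492,-.1945,.15],191.93)
E
```

```text
pos [0.4604 0.1862 0.1697] -> [ 0.6492 -0.1945  0.15  ] shift [-2.309 -8.18   0.402] rot [-0.03  0.1  -1.32] t 7.3
```

Emit:
drive_tool(steps=[[[-0.2,-0.7,0.03,0,0,0],[-0.45,-1.5,0.08,0,0,-0.3],[-0.7,-2.4,0.12,0,0,-0.4],[-0.95,-3.3,0.16,0,0,-0.6],[-1.2,-4.2,0.2,0,0,-0.7],[-1.45,-5.1,0.25,0,0,-0.9],[-1.7,-6.0,0.3,0,0,-1.0],[-1.95,-6.9,0.34,0,0,-1.2],[-2.15,-7.6,0.38,0,0,-1.3],[-2.31,-8.18,0.4,0,0.1,-1.3],[-2.31,-8.18,0.4,0,0.1,-1.3],[-2.31,-8.18,0.4,0,0.1,-1.3]]])

```text
time_s: 8.5
position: [0.6478, -0.1946, 0.1474]
tool_rot: [[-0.979, -0.205, -0.004], [-0.205, 0.979, 0.001], [0.004, 0.002, -1.0]]
contact_force: [-0.2, -0.4, -0.4]
grip_width: 0.154
```

```bash
python3 - <<'E'
from held import *
held("w8",.042)
move([.6492,-.1945,.055],191.93)
E
```

```text
t 8.55 pos [ 0.6478 -0.1938  0.148 ] width 13.1 F [-0.2  0.5  0.1]
[290.38, 269.8] 69 [5, 17] [ 19.4 -11.2  22.3]
[342.97, 269.57] 75 [5, 16] [19.4 10.6 22.4]
[313.09, 436.42] 427 [57, 17] [-68.2  -2.1  22. ]
pos [ 0.6478 -0.1938  0.148 ] -> [ 0.6492 -0.1945  0.055 ] shift [-0.032 -0.023  1.86 ] rot [ 0.11 -0.21 -0.02] t 8.55
```

View pics/w8.png

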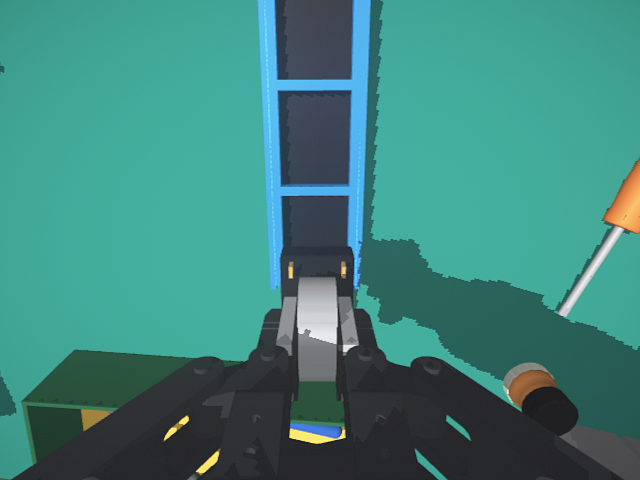

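Emit:
drive_tool(steps=[[[-0.03,-0.02,0.5,0.1,-0.2,0],[-0.03,-0.02,1.0,0.1,-0.2,0],[-0.03,-0.02,1.4,0.1,-0.2,0],[-0.03,-0.02,1.7,0.1,-0.2,0],[-0.03,-0.02,1.83,0.1,-0.2,0],[-0.03,-0.02,1.83,0.1,-0.2,0],[-0.03,-0.02,1.83,0.1,-0.2,0]]])

```text
time_s: 9.25
position: [0.6493, -0.1938, 0.0572]
tool_rot: [[-0.978, -0.207, 0.0], [-0.207, 0.978, 0.0], [-0.0, 0.0, -1.0]]
contact_force: [-0.7, 0.3, -0.3]
grip_width: 0.161
```

```bash
python3 - <<'E'
from h import *
cam("wrist","w9")
move([.6492,-.1945,.050],191.93)
E
```

```text
pos [ 0.6497 -0.1941  0.0576] -> [ 0.6492 -0.1945  0.05  ] shift [ 0.011 -0.006  0.152] rot [-0.03  0.07  0.01] t 9.3
```

View pics/w9.png

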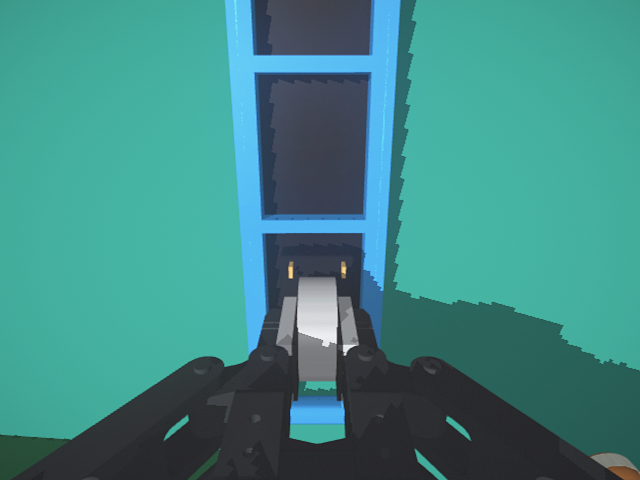

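The coil is centred in the place nearest the handle: foot at columns 281-353, pocket at 265-362. Now the last millimetres, gently.

Emit:
drive_tool(steps=[[[0,0,0.05,0,0,0],[0,0,0.1,0,0,0],[0,0,0.12,0,0,0],[0,0,0.14,0,0,0],[0,0,0.15,0,0,0],[0,0,0.15,0,0,0]]])

```text
time_s: 9.9
position: [0.6496, -0.1942, 0.0501]
tool_rot: [[-0.978, -0.207, 0.001], [-0.207, 0.978, -0.0], [-0.001, -0.0, -1.0]]
contact_force: [-0.2, 0.2, 0.4]
grip_width: 0.152
```

Emit:
drive_tool(steps=[[[0,0,0.01,0,0,0],[0,0,0.02,0,0,0],[0,0,0.02,0,0,0]]])

```text
time_s: 10.2
position: [0.6497, -0.1942, 0.05]
tool_rot: [[-0.978, -0.207, 0.002], [-0.207, 0.978, -0.0], [-0.002, -0.001, -1.0]]
contact_force: [-0.9, -0.0, 5.1]
grip_width: 0.155
```

Contact at 5 N, so I'll open the fingers.

Emit:
drive_tool(steps=[[[0,0,0,0,0,0],[0,0,0,0,0,0],[0,0,0,0,0,0],[0,0,0,0,0,0],[0,0,0,0,0,0],[0,0,0,0,0,0],[0,0,0,0,0,0],[0,0,0,0,0,0]]], fingers=0)

```text
time_s: 11.0
position: [0.6497, -0.1942, 0.0499]
tool_rot: [[-0.978, -0.207, 0.002], [-0.207, 0.978, -0.0], [-0.002, -0.001, -1.0]]
contact_force: [-0.0, -0.4, 0.3]
grip_width: 1.006
```

Emit:
drive_tool(steps=[[[0,0,-0.5,0,0,0],[0,0,-1.2,0,0,0],[0,0,-2.0,0,0,0],[0,0,-2.4,0,0,0],[0,0,-2.4,0,0,0]]])

```text
time_s: 11.5
position: [0.652, -0.1949, 0.1744]
tool_rot: [[-0.978, -0.207, 0.01], [-0.207, 0.978, -0.003], [-0.009, -0.005, -1.0]]
contact_force: [1.1, -0.6, -0.4]
grip_width: 0.999
```

```bash
python3 - <<'E'
from h import *
cam("wrist","w10")
move([.5224,.2007,.15],188.5)
E
```

```text
pos [ 0.6507 -0.1945  0.1718] -> [0.5224 0.2007 0.15  ] shift [0.878 8.265 0.41 ] rot [-0.14  0.31  3.43] t 11.55
```

View pics/w10.png

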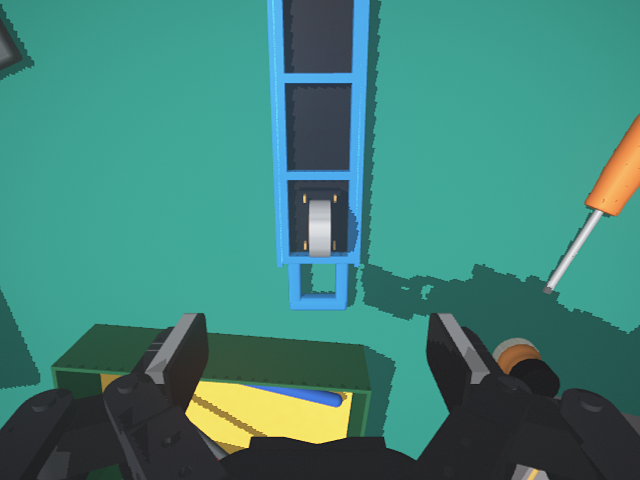

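The small coil stands upright and centred at (320,225). Next is the large round coil.

Emit:
drive_tool(steps=[[[0.878,8.265,0.41,0,0.3,3.4],[0.878,8.265,0.41,0,0.3,3.4],[0.878,8.265,0.41,0,0.3,3.4],[0.878,8.265,0.41,0,0.3,3.4],[0.878,8.265,0.41,0,0.3,3.4],[0.878,8.265,0.41,0,0.3,3.4],[0.878,8.265,0.41,0,0.3,3.4],[0.878,8.265,0.41,0,0.3,3.4],[0.878,8.265,0.41,0,0.3,3.4],[0.878,8.265,0.41,0,0.3,3.4],[0.878,8.265,0.41,0,0.3,3.4],[0.878,8.265,0.41,0,0.3,3.4]]])

```text
time_s: 12.75
position: [0.5226, 0.1992, 0.1495]
tool_rot: [[-0.989, -0.147, -0.0], [-0.147, 0.989, -0.003], [0.001, -0.003, -1.0]]
contact_force: [0.2, -0.2, 0.0]
grip_width: 0.998
```

```bash
python3 - <<'E'
from pins import *
c=cam("wrist","w11")
for p in pins(c,(270,200,370,470)): print(p, onz(c,p[0],.0277)[:2].round(4))
move([.5224,.2007,.067],188.5)
E
```

```text
([301.96, 212.46], 24, [3, 9]) [0.5062 0.1871]
([335.0, 212.0], 9, [1, 9]) [0.5027 0.2087]
([302.83, 262.22], 23, [3, 9]) [0.5412 0.1925]
([334.47, 262.2], 15, [2, 9]) [0.538  0.2141]
([301.88, 298.16], 25, [3, 10]) [0.5687 0.1955]
([332.24, 297.48], 25, [3, 11]) [0.565  0.2169]
([303.43, 340.65], 23, [4, 10]) [0.6033 0.2014]
([333.0, 340.0], 15, [3, 9]) [0.5995 0.2231]
([300.03, 375.84], 32, [3, 11]) [0.6347 0.2031]
([302.43, 413.48], 21, [3, 10]) [0.6701 0.2097]
([329.83, 412.17], 12, [2, 10]) [0.6656 0.2312]
pos [0.5228 0.1992 0.1497] -> [0.5224 0.2007 0.067 ] shift [0.003 0.036 1.653] rot [-0.17 -0.02 -0.09] t 12.8
```

View pics/w11.png

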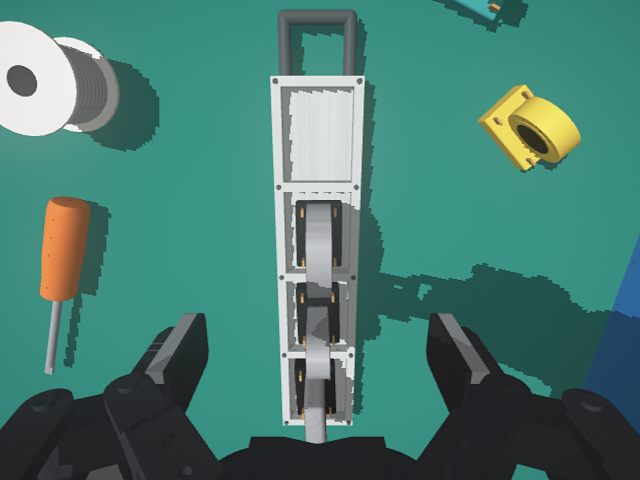

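The four pins agree with my earlier numbers: large coil centre at (0.522, 0.2006). Descending and gripping.

Emit:
drive_tool(steps=[[[0,0.03,0.6,-0.2,0,0],[0,0.03,1.2,-0.2,0,0],[0,0.03,1.5,-0.2,0,0],[0,0.03,1.65,-0.2,0,0],[0,0.03,1.65,-0.2,0,0],[0,0.03,1.65,-0.2,0,0]]])

```text
time_s: 13.4
position: [0.5235, 0.2001, 0.0679]
tool_rot: [[-0.989, -0.145, 0.001], [-0.145, 0.989, 0.001], [-0.001, 0.001, -1.0]]
contact_force: [0.4, -0.4, 0.5]
grip_width: 1.003
```

Emit:
drive_tool(steps=[[[0,0,0,0,0,0],[0,0,0,0,0,0],[0,0,0,0,0,0],[0,0,0,0,0,0],[0,0,0,0,0,0],[0,0,0,0,0,0],[0,0,0,0,0,0],[0,0,0,0,0,0],[0,0,0,0,0,0],[0,0,0,0,0,0]]], fingers=1)

```text
time_s: 14.4
position: [0.5236, 0.2002, 0.0681]
tool_rot: [[-0.989, -0.145, 0.001], [-0.145, 0.989, 0.001], [-0.001, 0.001, -1.0]]
contact_force: [-0.2, -0.5, 4.0]
grip_width: 0.148
```

Emit:
drive_tool(steps=[[[0,0,-0.2,0,0,0],[0,0,-0.8,0,0,0],[0,0,-1.6,0,0,0],[0,0,-2.4,0,0,0],[0,0,-2.4,0,0,0],[0,0,-2.4,0,0,0]]])

```text
time_s: 15.0
position: [0.524, 0.2002, 0.1892]
tool_rot: [[-0.989, -0.145, 0.003], [-0.145, 0.989, 0.002], [-0.004, 0.001, -1.0]]
contact_force: [-0.0, -0.3, -1.3]
grip_width: 0.157
```

```bash
python3 - <<'E'
from held import *
c=held("w12",.059)
move([.5847,-.2082,.185],191.93)
E
```

```text
t 15.05 pos [0.523  0.1998 0.1878] width 13.3 F [-0.2 -0.  -0.8]
[292.58, 253.81] 53 [4, 14] [ 18.  -10.3  39.3]
[340.25, 254.11] 36 [4, 14] [17.8 11.7 39.3]
pos [0.523  0.1998 0.1878] -> [ 0.5847 -0.2082  0.185 ] shift [-0.037 -8.253  0.05 ] rot [ 0.04  0.03 -3.58] t 15.05
```

View pics/w12.png

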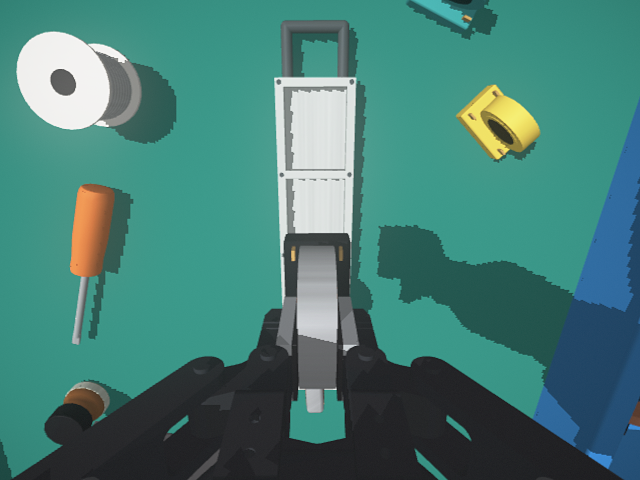

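The large round coil is held level and centred, with its pins at (293,254) and (340,254). Carrying it to place 2.

Emit:
drive_tool(steps=[[[0,-0.7,0,0,0,-0.3],[0,-1.5,0,0,0,-0.7],[0,-2.4,0,0,0,-1.1],[0,-3.3,0,0,0,-1.5],[0,-4.2,0,0,0,-1.9],[0,-5.1,0,0,0,-2.3],[0,-6.0,0,0,0,-2.7],[-0.03,-6.9,0,0,0,-3.1],[-0.04,-7.7,0,0,0,-3.4],[-0.04,-8.25,0.05,0,0,-3.6],[-0.04,-8.25,0.05,0,0,-3.6],[-0.04,-8.25,0.05,0,0,-3.6]]])

```text
time_s: 16.25
position: [0.5833, -0.2081, 0.1826]
tool_rot: [[-0.979, -0.206, -0.004], [-0.206, 0.979, 0.003], [0.003, 0.004, -1.0]]
contact_force: [-0.2, 0.3, -0.5]
grip_width: 0.15
```

```bash
python3 - <<'E'
from held import *
held("w13",.06)
move([.5847,-.2082,.074],191.93)
E
```

```text
t 16.3 pos [ 0.5835 -0.2073  0.1831] width 13.4 F [ 0.5 -0.4 -1.8]
[292.58, 253.81] 53 [4, 14] [ 19.9 -11.2  40.3]
[340.4, 253.83] 30 [3, 14] [19.8 10.7 40.4]
pos [ 0.5835 -0.2073  0.1831] -> [ 0.5847 -0.2082  0.074 ] shift [-0.026 -0.03   2.182] rot [ 0.18 -0.16  0.  ] t 16.3
```

Emit:
drive_tool(steps=[[[-0.03,-0.03,0.6,0.2,-0.2,0],[-0.03,-0.03,1.2,0.2,-0.2,0],[-0.03,-0.03,1.7,0.2,-0.2,0],[-0.03,-0.03,2.0,0.2,-0.2,0],[-0.03,-0.03,2.15,0.2,-0.2,0],[-0.03,-0.03,2.15,0.2,-0.2,0],[-0.03,-0.03,2.15,0.2,-0.2,0]]])

```text
time_s: 17.0
position: [0.5854, -0.2077, 0.0763]
tool_rot: [[-0.978, -0.208, 0.002], [-0.208, 0.978, -0.0], [-0.001, -0.001, -1.0]]
contact_force: [0.7, 0.1, -2.1]
grip_width: 0.157
```

```bash
python3 - <<'E'
from h import *
cam("wrist","w14")
move([.5847,-.2082,.068],191.93)
E
```

```text
pos [ 0.5857 -0.208   0.0767] -> [ 0.5847 -0.2082  0.068 ] shift [0.022 0.    0.174] rot [-0.07  0.13  0.04] t 17.05
```

View pics/w14.png

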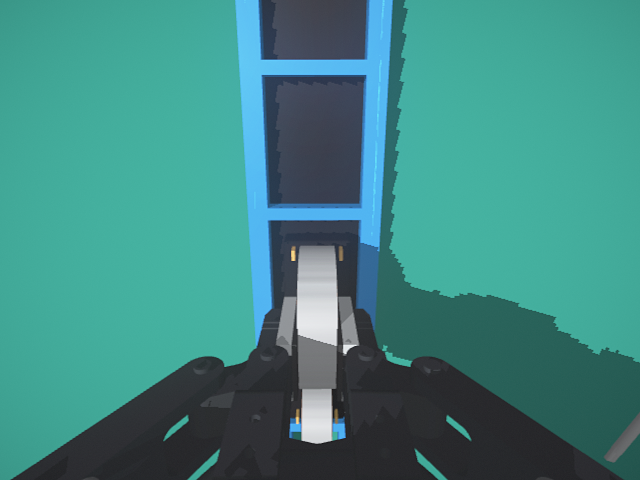

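Centred over place 2, with the pocket's inner columns at 272-360 and the coil at 317. Lowering gently.

Emit:
drive_tool(steps=[[[0.01,0,0.05,0,0,0],[0.02,0,0.1,0,0,0],[0.02,0,0.14,0,0,0],[0.02,0,0.16,0,0,0],[0.02,0,0.17,0,0,0],[0.02,0,0.17,0,0,0]]])

```text
time_s: 17.65
position: [0.5847, -0.2083, 0.0682]
tool_rot: [[-0.978, -0.207, 0.002], [-0.207, 0.978, -0.001], [-0.002, -0.001, -1.0]]
contact_force: [-0.2, 0.2, -0.2]
grip_width: 0.159
```

Emit:
drive_tool(steps=[[[0,0,0.01,0,0,0],[0,0,0.02,0,0,0],[0,0,0.02,0,0,0]]])

```text
time_s: 17.95
position: [0.5847, -0.2083, 0.0682]
tool_rot: [[-0.978, -0.207, 0.003], [-0.207, 0.978, -0.001], [-0.003, -0.001, -1.0]]
contact_force: [-1.8, -0.8, 5.7]
grip_width: 0.157
```

Emit:
drive_tool(steps=[[[0,0,0,0,0,0],[0,0,0,0,0,0],[0,0,0,0,0,0],[0,0,0,0,0,0],[0,0,0,0,0,0],[0,0,0,0,0,0],[0,0,0,0,0,0],[0,0,0,0,0,0]]], fingers=0)

```text
time_s: 18.75
position: [0.5847, -0.2083, 0.0681]
tool_rot: [[-0.978, -0.207, 0.003], [-0.207, 0.978, -0.001], [-0.003, -0.001, -1.0]]
contact_force: [0.5, -1.2, -0.6]
grip_width: 1.0
```

Emit:
drive_tool(steps=[[[0,0,-0.5,0,0,0],[0,0,-1.2,0,0,0],[0,0,-2.0,0,0,0],[0,0,-2.2,0,0,0],[0,0,-2.2,0,0,0]]])

```text
time_s: 19.25
position: [0.5859, -0.2087, 0.1805]
tool_rot: [[-0.978, -0.207, 0.008], [-0.207, 0.978, -0.002], [-0.007, -0.004, -1.0]]
contact_force: [0.9, 0.3, -0.6]
grip_width: 1.002
```

```bash
python3 - <<'E'
from h import *
cam("wrist","w15")
move([.5846,.2093,.155],189.8)
E
```

```text
pos [ 0.5847 -0.2083  0.1785] -> [0.5846 0.2093 0.155 ] shift [-1.728  8.172  0.459] rot [-0.11  0.22  2.17] t 19.3
```

View pics/w15.png

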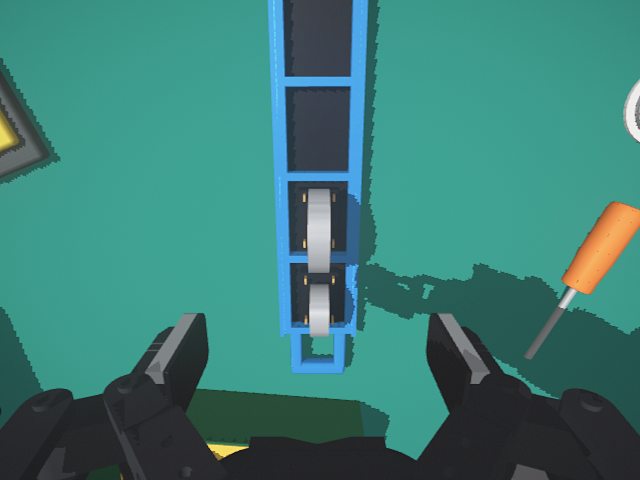

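Small and large coils both stand upright in places 1 and 2, at (319,305) and (319,225). Next is the oblong.

Emit:
drive_tool(steps=[[[-1.73,8.17,0.46,0,0.2,2.2],[-1.73,8.17,0.46,0,0.2,2.2],[-1.73,8.17,0.46,0,0.2,2.2],[-1.73,8.17,0.46,0,0.2,2.2],[-1.73,8.17,0.46,0,0.2,2.2],[-1.73,8.17,0.46,0,0.2,2.2],[-1.73,8.17,0.46,0,0.2,2.2],[-1.73,8.17,0.46,0,0.2,2.2],[-1.73,8.17,0.46,0,0.2,2.2],[-1.73,8.17,0.46,0,0.2,2.2],[-1.73,8.17,0.46,0,0.2,2.2],[-1.73,8.17,0.46,0,0.2,2.2]]])

```text
time_s: 20.5
position: [0.5843, 0.2075, 0.1541]
tool_rot: [[-0.986, -0.168, -0.001], [-0.168, 0.986, -0.003], [0.002, -0.003, -1.0]]
contact_force: [-0.2, -0.3, 0.4]
grip_width: 1.002
```

```bash
python3 - <<'E'
from pins import *
c=cam("wrist","w16")
for p in pins(c,(270,150,370,470)): print(p, onz(c,p[0],.0277)[:2].round(4))
move([.5846,.2093,.070],189.8)
E
```

```text
([302.23, 211.91], 22, [3, 9]) [0.5688 0.1952]
([334.96, 212.15], 26, [3, 9]) [0.5653 0.217 ]
([303.57, 261.1], 21, [4, 9]) [0.6039 0.2017]
([334.53, 261.2], 15, [2, 9]) [0.6003 0.2232]
([298.88, 301.16], 25, [3, 10]) [0.6355 0.2033]
([328.78, 300.3], 23, [3, 10]) [0.6311 0.2247]
([300.38, 343.12], 24, [4, 9]) [0.6704 0.2098]
([329.1, 342.1], 10, [2, 9]) [0.6658 0.2312]
pos [0.5845 0.2074 0.1545] -> [0.5846 0.2093 0.07  ] shift [-0.009  0.041  1.689] rot [-0.15 -0.05 -0.16] t 20.55
```

View pics/w16.png

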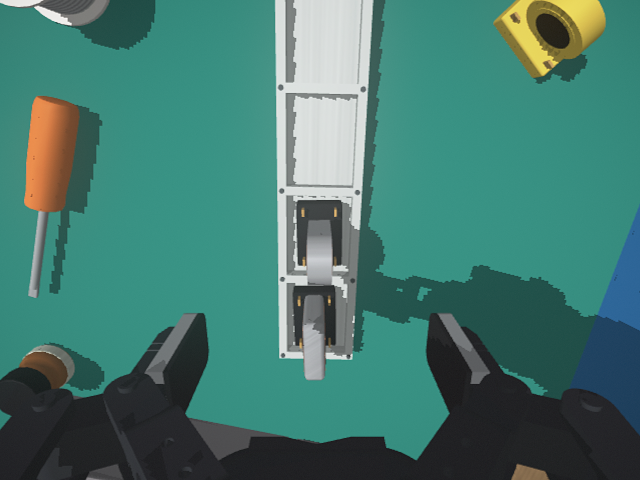

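Oblong centre confirmed at (0.5846, 0.2093), yaw 9.8°. Descending.

Emit:
drive_tool(steps=[[[0,0.04,0.6,-0.2,0,-0.2],[0,0.04,1.2,-0.2,0,-0.2],[0,0.04,1.55,-0.2,0,-0.2],[0,0.04,1.69,-0.2,0,-0.2],[0,0.04,1.69,-0.2,0,-0.2],[0,0.04,1.69,-0.2,0,-0.2]]])

```text
time_s: 21.15
position: [0.5851, 0.2088, 0.071]
tool_rot: [[-0.985, -0.17, 0.001], [-0.17, 0.985, 0.001], [-0.001, 0.001, -1.0]]
contact_force: [-0.3, -0.4, 1.1]
grip_width: 1.0
```

Emit:
drive_tool(steps=[[[0,0,0,0,0,0],[0,0,0,0,0,0],[0,0,0,0,0,0],[0,0,0,0,0,0],[0,0,0,0,0,0],[0,0,0,0,0,0],[0,0,0,0,0,0],[0,0,0,0,0,0],[0,0,0,0,0,0],[0,0,0,0,0,0]]], fingers=1)

```text
time_s: 22.15
position: [0.5853, 0.2089, 0.0713]
tool_rot: [[-0.985, -0.17, 0.001], [-0.17, 0.985, 0.001], [-0.001, 0.001, -1.0]]
contact_force: [0.8, 0.3, 3.8]
grip_width: 0.154
```

Emit:
drive_tool(steps=[[[0,0,-0.2,0,0,0],[0,0,-0.8,0,0,0],[0,0,-1.6,0,0,0],[0,0,-2.4,0,0,0],[0,0,-2.4,0,0,0],[0,0,-2.4,0,0,0]]])

```text
time_s: 22.75
position: [0.5856, 0.2089, 0.1925]
tool_rot: [[-0.985, -0.17, 0.003], [-0.17, 0.985, 0.002], [-0.003, 0.002, -1.0]]
contact_force: [0.1, -0.1, -2.2]
grip_width: 0.156
```

```bash
python3 - <<'E'
from held import *
c=held("w17",.063)
move([.5201,-.2218,.19],191.93)
E
```

```text
t 22.8 pos [0.5846 0.2085 0.1909] width 13.6 F [ 0.3 -0.7 -2.7]
[293.42, 253.28] 53 [4, 15] [ 16.7 -10.2  43.3]
[340.0, 253.16] 63 [5, 15] [16.7 11.8 43.3]
pos [0.5846 0.2085 0.1909] -> [ 0.5201 -0.2218  0.19  ] shift [ 2.735e+00 -8.262e+00  8.000e-03] rot [ 0.06  0.02 -2.14] t 22.8
```

View pics/w17.png

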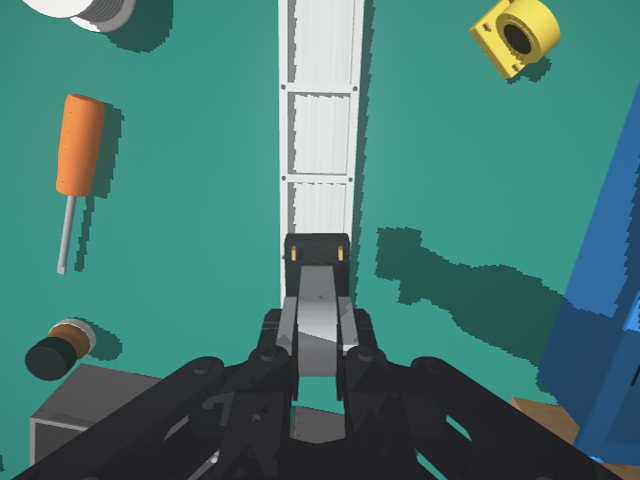

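The oblong is held level. Carrying it to place 3.

Emit:
drive_tool(steps=[[[0.23,-0.7,0,0,0,-0.2],[0.5,-1.5,0,0,0,-0.4],[0.8,-2.4,0,0,0,-0.6],[1.1,-3.3,0,0,0,-0.8],[1.4,-4.2,0,0,0,-1.1],[1.7,-5.1,0,0,0,-1.3],[2.0,-6.0,0,0,0,-1.6],[2.3,-6.9,0,0,0,-1.8],[2.55,-7.7,0,0,0,-2.0],[2.73,-8.26,0,0,0,-2.1],[2.73,-8.26,0,0,0,-2.1],[2.73,-8.26,0,0,0,-2.1]]])

```text
time_s: 24.0
position: [0.5188, -0.2216, 0.1884]
tool_rot: [[-0.979, -0.204, -0.004], [-0.204, 0.979, 0.003], [0.003, 0.004, -1.0]]
contact_force: [-0.4, 0.7, -1.4]
grip_width: 0.157
```

```bash
python3 - <<'E'
from held import *
held("w18",.063)
move([.5201,-.2218,.078],191.93)
E
```

```text
t 24.05 pos [ 0.5191 -0.2209  0.1887] width 13.3 F [ 0.3 -0.3 -0.9]
[293.39, 253.41] 54 [4, 15] [ 19.  -10.9  43.3]
[340.03, 253.1] 62 [5, 15] [19.1 10.8 43.4]
[304.1, 383.48] 21 [3, 9] [-54.1  -6.8  43.1]
[328.5, 382.5] 12 [2, 6] [-53.6   6.   43.2]
pos [ 0.5191 -0.2209  0.1887] -> [ 0.5201 -0.2218  0.078 ] shift [-0.021 -0.029  2.214] rot [ 0.21 -0.14 -0.06] t 24.05
```

Emit:
drive_tool(steps=[[[-0.02,-0.03,0.6,0.2,-0.1,0],[-0.02,-0.03,1.2,0.2,-0.1,0],[-0.02,-0.03,1.75,0.2,-0.1,0],[-0.02,-0.03,2.05,0.2,-0.1,0],[-0.02,-0.03,2.2,0.2,-0.1,0],[-0.02,-0.03,2.2,0.2,-0.1,0],[-0.02,-0.03,2.2,0.2,-0.1,0]]])

```text
time_s: 24.75
position: [0.5207, -0.2214, 0.0793]
tool_rot: [[-0.978, -0.207, 0.0], [-0.207, 0.978, -0.0], [0.0, -0.0, -1.0]]
contact_force: [-0.4, 0.0, -0.8]
grip_width: 0.152
```

```bash
python3 - <<'E'
from h import *
cam("wrist","w19")
move([.5201,-.2218,.0713],191.93)
E
```

```text
pos [ 0.521  -0.2217  0.0797] -> [ 0.5201 -0.2218  0.0713] shift [0.018 0.002 0.169] rot [-0.05  0.05 -0.01] t 24.8
```

View pics/w19.png

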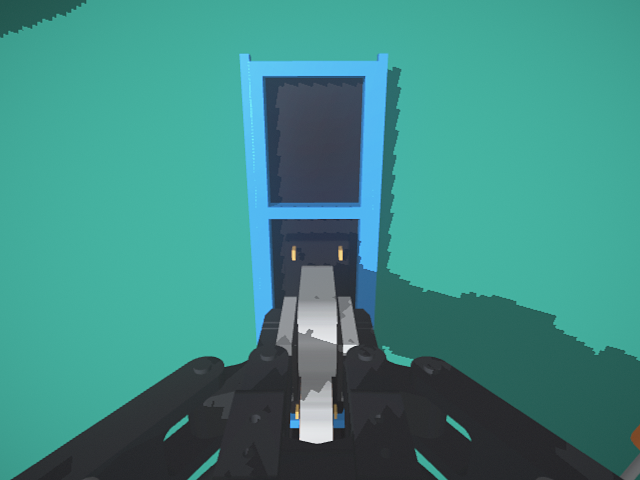

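Centred over place 3, with the pins at 293/340 between the walls at 272/358.

Emit:
drive_tool(steps=[[[0.01,0,0.05,0,0,0],[0.02,0,0.1,0,0,0],[0.02,0,0.14,0,0,0],[0.02,0,0.16,0,0,0],[0.02,0,0.17,0,0,0],[0.02,0,0.17,0,0,0]]])

```text
time_s: 25.4
position: [0.5199, -0.222, 0.0713]
tool_rot: [[-0.978, -0.206, 0.001], [-0.206, 0.978, -0.001], [-0.001, -0.001, -1.0]]
contact_force: [-1.0, -0.6, -0.5]
grip_width: 0.155
```

Emit:
drive_tool(steps=[[[0,0,0.01,0,0,0],[0,0,0.01,0,0,0],[0,0,0.01,0,0,0]]])

```text
time_s: 25.7
position: [0.5199, -0.222, 0.0712]
tool_rot: [[-0.978, -0.206, 0.001], [-0.206, 0.978, -0.001], [-0.001, -0.001, -1.0]]
contact_force: [-1.3, 0.2, 5.4]
grip_width: 0.154
```

Emit:
drive_tool(steps=[[[0,0,0,0,0,0],[0,0,0,0,0,0],[0,0,0,0,0,0],[0,0,0,0,0,0],[0,0,0,0,0,0],[0,0,0,0,0,0],[0,0,0,0,0,0],[0,0,0,0,0,0]]], fingers=0)

```text
time_s: 26.5
position: [0.5199, -0.222, 0.0712]
tool_rot: [[-0.978, -0.206, 0.001], [-0.206, 0.978, -0.001], [-0.001, -0.001, -1.0]]
contact_force: [0.5, -1.0, -0.1]
grip_width: 1.001
```

Emit:
drive_tool(steps=[[[0,0,-0.5,0,0,0],[0,0,-1.2,0,0,0],[0,0,-2.0,0,0,0],[0,0,-2.2,0,0,0],[0,0,-2.2,0,0,0]]])

```text
time_s: 27.0
position: [0.5213, -0.2226, 0.1834]
tool_rot: [[-0.978, -0.206, 0.006], [-0.206, 0.978, -0.003], [-0.005, -0.004, -1.0]]
contact_force: [0.1, 0.9, -0.7]
grip_width: 0.999
```

```bash
python3 - <<'E'
from h import *
cam("wrist","w20")
move([.6507,.2173,.14],190.9)
E
```

```text
pos [ 0.5201 -0.2221  0.1815] -> [0.6507 0.2173 0.14  ] shift [-4.367  8.061  0.825] rot [-0.1   0.12  1.01] t 27.05
```

View pics/w20.png

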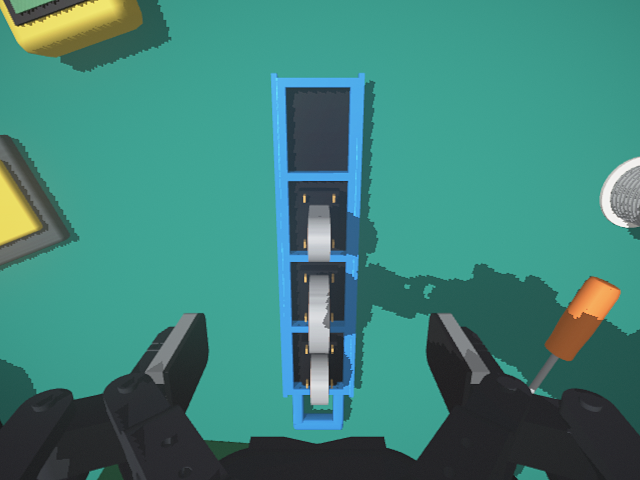

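Three coils stand upright and centred in places 1-3. Last is the square.

Emit:
drive_tool(steps=[[[-4.37,8.06,0.82,0,0.1,1.0],[-4.37,8.06,0.82,0,0.1,1.0],[-4.37,8.06,0.82,0,0.1,1.0],[-4.37,8.06,0.82,0,0.1,1.0],[-4.37,8.06,0.82,0,0.1,1.0],[-4.37,8.06,0.82,0,0.1,1.0],[-4.37,8.06,0.82,0,0.1,1.0],[-4.37,8.06,0.82,0,0.1,1.0],[-4.37,8.06,0.82,0,0.1,1.0],[-4.37,8.06,0.82,0,0.1,1.0],[-4.37,8.06,0.82,0,0.1,1.0],[-4.37,8.06,0.82,0,0.1,1.0]]])

```text
time_s: 28.25
position: [0.6495, 0.2161, 0.1385]
tool_rot: [[-0.982, -0.189, -0.003], [-0.189, 0.982, -0.004], [0.003, -0.003, -1.0]]
contact_force: [0.1, -1.2, 0.4]
grip_width: 1.001
```

```bash
python3 - <<'E'
from pins import *
c=cam("wrist","w21")
P=[]
for p in pins(c,(270,150,370,470)): print(p, onz(c,p[0],.0277)[:2].round(4)); P.append(onz(c,p[0],.0277)[:2])
if len(P)==4: print(np.mean(P,0))
move([.6507,.2173,.053],190.9)
E
```

```text
([300.08, 220.28], 25, [3, 9]) [0.6358 0.2029]
([334.95, 219.3], 20, [3, 9]) [0.631  0.2246]
([301.08, 271.46], 26, [3, 10]) [0.6705 0.2098]
([333.71, 272.0], 17, [3, 10]) [0.6667 0.2312]
[0.65100589 0.2171064 ]
pos [0.6498 0.2155 0.1392] -> [0.6507 0.2173 0.053 ] shift [-0.028  0.036  1.724] rot [-0.16 -0.14 -0.07] t 28.3
```

View pics/w21.png

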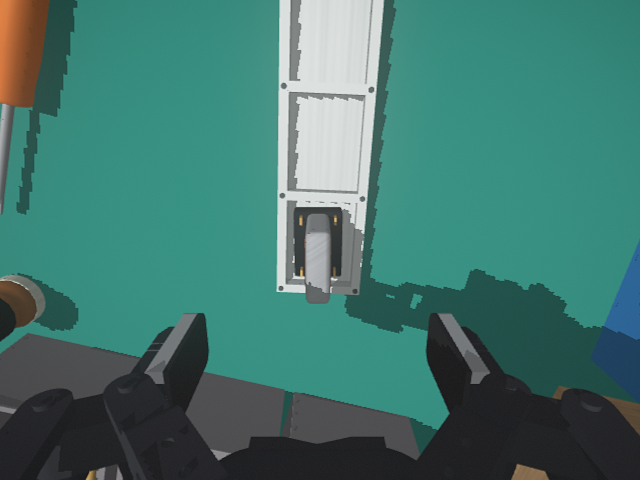

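Square centre confirmed at (0.651, 0.2171). Descending.

Emit:
drive_tool(steps=[[[-0.03,0.035,0.6,-0.2,-0.1,0],[-0.03,0.035,1.2,-0.2,-0.1,0],[-0.03,0.035,1.55,-0.2,-0.1,0],[-0.03,0.035,1.72,-0.2,-0.1,0],[-0.03,0.035,1.72,-0.2,-0.1,0],[-0.03,0.035,1.72,-0.2,-0.1,0]]])

```text
time_s: 28.9
position: [0.6514, 0.2165, 0.0543]
tool_rot: [[-0.982, -0.187, 0.0], [-0.187, 0.982, 0.001], [-0.001, 0.001, -1.0]]
contact_force: [0.6, -1.1, 0.2]
grip_width: 0.999
```

Emit:
drive_tool(steps=[[[0,0,0,0,0,0],[0,0,0,0,0,0],[0,0,0,0,0,0],[0,0,0,0,0,0],[0,0,0,0,0,0],[0,0,0,0,0,0],[0,0,0,0,0,0],[0,0,0,0,0,0],[0,0,0,0,0,0],[0,0,0,0,0,0]]], fingers=1)

```text
time_s: 29.9
position: [0.6517, 0.2166, 0.0545]
tool_rot: [[-0.982, -0.187, 0.001], [-0.187, 0.982, 0.001], [-0.001, 0.001, -1.0]]
contact_force: [0.5, -0.2, 2.7]
grip_width: 0.155
```

Emit:
drive_tool(steps=[[[0,0,-0.2,0,0,0],[0,0,-0.8,0,0,0],[0,0,-1.6,0,0,0],[0,0,-2.5,0,0,0],[0,0,-2.5,0,0,0],[0,0,-2.5,0,0,0]]])

```text
time_s: 30.5
position: [0.6522, 0.2167, 0.1812]
tool_rot: [[-0.982, -0.187, 0.004], [-0.187, 0.982, 0.002], [-0.004, 0.001, -1.0]]
contact_force: [-1.0, -0.7, -1.5]
grip_width: 0.16
```

```bash
python3 - <<'E'
from held import *
c=held("w22",.046)
move([.4555,-.2355,.18],191.93)
E
```

```text
t 30.55 pos [0.651  0.2163 0.1792] width 13.8 F [-0.6 -0.7 -1.2]
[291.04, 267.76] 70 [5, 16] [ 16.2 -10.4  26.3]
[342.5, 267.19] 58 [5, 15] [16.4 11.8 26.3]
pos [0.651  0.2163 0.1792] -> [ 0.4555 -0.2355  0.18  ] shift [ 5.529 -8.146 -0.025] rot [ 0.05  0.01 -1.17] t 30.55
```

View pics/w22.png

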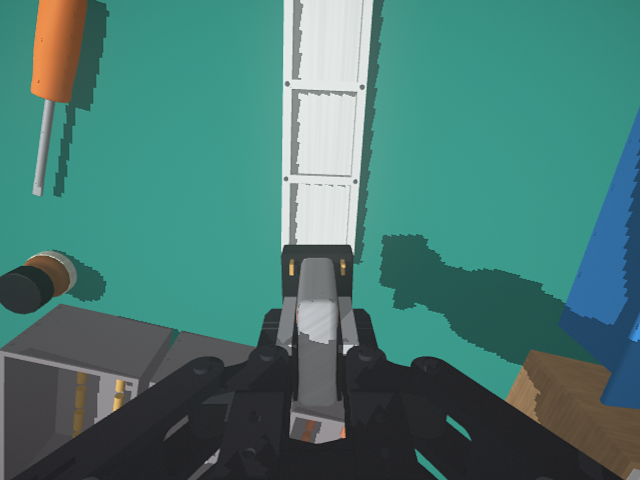

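The square is held level. Carrying it to place 4.

Emit:
drive_tool(steps=[[[0.4,-0.6,0,0,0,-0.1],[0.9,-1.4,0,0,0,-0.2],[1.5,-2.2,0,0,0,-0.3],[2.1,-3.1,0,0,0,-0.4],[2.7,-4.0,0,0,0,-0.6],[3.3,-4.9,0,0,0,-0.7],[3.9,-5.8,0,0,0,-0.8],[4.5,-6.7,0,0,0,-0.9],[5.1,-7.5,0,0,0,-1.1],[5.53,-8.15,0,0,0,-1.2],[5.53,-8.15,0,0,0,-1.2],[5.53,-8.15,0,0,0,-1.2]]])

```text
time_s: 31.75
position: [0.4534, -0.2364, 0.177]
tool_rot: [[-0.979, -0.204, -0.003], [-0.204, 0.979, 0.003], [0.003, 0.004, -1.0]]
contact_force: [0.9, 1.3, -1.6]
grip_width: 0.16
```

```bash
python3 - <<'E'
from held import *
held("w23",.046)
move([.4555,-.2355,.061],191.93)
E
```

```text
t 31.8 pos [ 0.4543 -0.2352  0.1773] width 13.5 F [ 0.9  0.4 -1.3]
[291.08, 267.87] 71 [5, 16] [ 19.5 -11.3  26.3]
[342.57, 267.37] 65 [6, 16] [19.6 10.6 26.4]
[305.5, 421.0] 18 [2, 9] [-62.   -6.1  26.2]
[329.92, 420.33] 24 [3, 10] [-61.6   5.9  26.2]
pos [ 0.4543 -0.2352  0.1773] -> [ 0.4555 -0.2355  0.061 ] shift [-0.027 -0.019  2.326] rot [ 0.21 -0.1  -0.06] t 31.8
```

Emit:
drive_tool(steps=[[[-0.03,-0.02,0.6,0.2,-0.1,0],[-0.03,-0.02,1.3,0.2,-0.1,0],[-0.03,-0.02,1.85,0.2,-0.1,0],[-0.03,-0.02,2.2,0.2,-0.1,0],[-0.03,-0.02,2.32,0.2,-0.1,0],[-0.03,-0.02,2.32,0.2,-0.1,0],[-0.03,-0.02,2.32,0.2,-0.1,0]]])

```text
time_s: 32.5
position: [0.4566, -0.235, 0.0619]
tool_rot: [[-0.978, -0.207, 0.001], [-0.207, 0.978, -0.0], [-0.001, -0.0, -1.0]]
contact_force: [0.1, -0.3, -2.0]
grip_width: 0.157
```

```bash
python3 - <<'E'
from h import *
cam("wrist","w24")
move([.4555,-.2355,.0545],191.93)
E
```

```text
pos [ 0.4568 -0.2354  0.0622] -> [ 0.4555 -0.2355  0.0545] shift [0.027 0.004 0.155] rot [-0.05  0.09 -0.  ] t 32.55
```

View pics/w24.png

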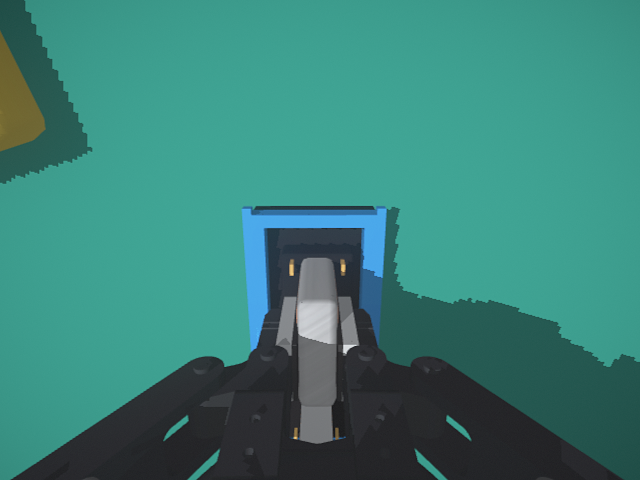

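Centred over place 4. Lowering.

Emit:
drive_tool(steps=[[[0.01,0,0.05,0,0,0],[0.02,0,0.1,0,0,0],[0.025,0,0.13,0,0,0],[0.025,0,0.15,0,0,0],[0.025,0,0.16,0,0,0],[0.025,0,0.16,0,0,0]]])

```text
time_s: 33.15
position: [0.4555, -0.2357, 0.0545]
tool_rot: [[-0.978, -0.207, 0.002], [-0.207, 0.978, -0.001], [-0.001, -0.001, -1.0]]
contact_force: [-0.9, 0.0, 2.3]
grip_width: 0.152
```

Emit:
drive_tool(steps=[[[0,0,0.01,0,0,0],[0,0,0.01,0,0,0],[0,0,0.01,0,0,0]]])

```text
time_s: 33.45
position: [0.4555, -0.2358, 0.0545]
tool_rot: [[-0.978, -0.206, 0.002], [-0.206, 0.978, -0.001], [-0.002, -0.001, -1.0]]
contact_force: [-1.6, 0.2, 4.4]
grip_width: 0.159
```

Emit:
drive_tool(steps=[[[0,0,0,0,0,0],[0,0,0,0,0,0],[0,0,0,0,0,0],[0,0,0,0,0,0],[0,0,0,0,0,0],[0,0,0,0,0,0],[0,0,0,0,0,0],[0,0,0,0,0,0]]], fingers=0)

```text
time_s: 34.25
position: [0.4555, -0.2358, 0.0545]
tool_rot: [[-0.978, -0.206, 0.002], [-0.206, 0.978, -0.001], [-0.002, -0.001, -1.0]]
contact_force: [-0.1, 0.3, 0.3]
grip_width: 1.001
```

Emit:
drive_tool(steps=[[[0,0,-0.5,0,0,0],[0,0,-1.2,0,0,0],[0,0,-2.0,0,0,0],[0,0,-2.8,0,0,0],[-0.5,0,-3.5,0,0,0],[-1.3,0,-4.0,0,0,0],[-2.1,0,-4.0,0,0,0],[-2.8,0,-4.0,0,0,0],[-3.0,0,-4.0,0,0,0],[-3.0,0,-4.0,0,0,0],[-3.0,0,-4.0,0,0,0]]])

```text
time_s: 35.35
position: [0.6007, -0.2047, 0.2542]
tool_rot: [[-0.978, -0.206, -0.0], [-0.206, 0.978, -0.0], [0.0, -0.0, -1.0]]
contact_force: [-0.2, -0.2, 0.0]
grip_width: 1.004
```

```bash
python3 - <<'E'
from pins import *
c=cam("wrist","w25"); cam("top","top1"); cam("scene","scene1")
o=np.array([.55237,-.21501]); a=np.radians(11.93); R=np.array([[np.cos(a),np.sin(a)],[-np.sin(a),np.cos(a)]])
for p in pins(c,(260,0,400,330)): print(p[0],p[1],(R@(onz(c,p[0],.0277)[:2]-o)*1000).round(1))
print(robot.read_state()["position"],robot.read_state()["time_s"])
E
```

```text
[302.57, 1.29] 7 [-115.6  -10.5]
[330.0, 1.0] 6 [-115.8   11.4]
[303.0, 49.32] 19 [-80.8 -10.6]
[329.86, 49.86] 7 [-80.4  11.7]
[303.5, 87.5] 12 [-51.3 -10.5]
[329.5, 87.5] 12 [-51.3  11.7]
[304.0, 131.5] 18 [-15.1 -10.5]
[329.0, 131.5] 6 [-15.1  11.6]
[304.5, 164.5] 12 [ 13.7 -10.3]
[328.71, 165.14] 7 [14.3 11.6]
[304.88, 203.5] 16 [ 49.9 -10.3]
[328.0, 203.5] 4 [49.9 11.3]
[305.5, 235.0] 14 [ 80.9 -10.1]
[328.5, 234.0] 10 [79.9 12.1]
[305.93, 269.93] 15 [117.3 -10. ]
[328.0, 270.0] 3 [117.4  11.9]
[ 0.60049665 -0.20504727  0.25491644] 35.5
```

View pics/w25.png

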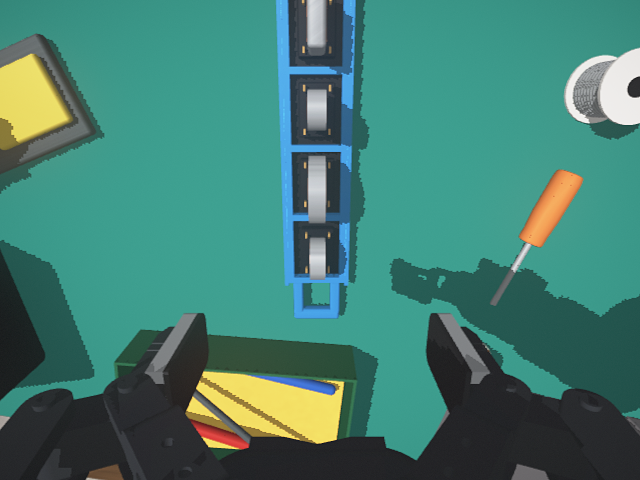

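View pics/scene1.png

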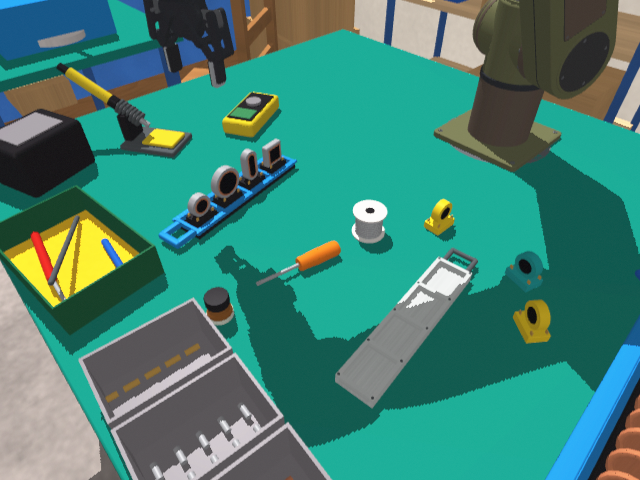

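View pics/top1.png

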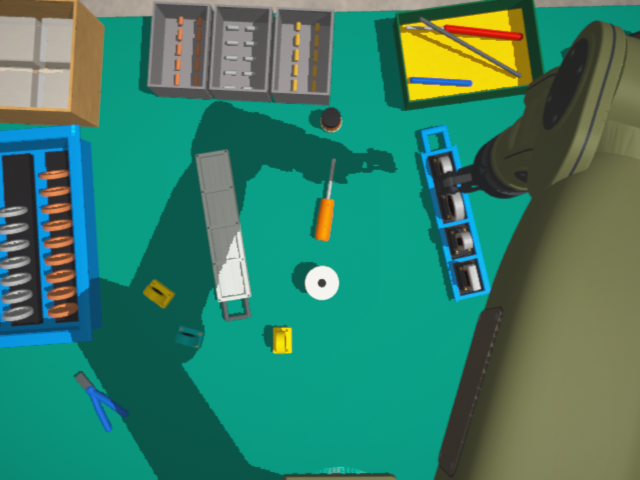

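All four coils stand upright. Their centres are at -98, -33, +32 and +99 mm along the carrier and within about 1 mm across it. The scene and top views show the right order from the handle and the bystanders unmoved. Handing in.

```bash
python3 -c "
from workcell import robot
print(robot.finish_job())"
```

```text
the job is handed in; nothing more can be done
None
```

I moved all four coils from the soldering rack into the blue carrier, one at a time and straight across. The order from the handle is unchanged: small round, large round, oblong, square. I handed the job in at about 35.5 s.

- **Position:** In the last wrist picture the foot centres lie at about +99, +32, −33 and −98 mm along the carrier, against nominal +99, +33, −33 and −99. They are within about 1 mm of the centre line.
- **Placing:** All four stand upright. Each was set down with a contact force of about 4–6 N.
- **Other items:** The solder reel, flux jar and screwdriver look unmoved in the top and scene pictures. I did not measure their positions.
- **Small disagreements:** The top camera put the carrier about 2–3 mm from where the wrist camera did, so I used the wrist views. Heights triangulated from two views came within about 1–2 mm of the text at the rack and carrier rims. Two carrier corner readings were up to 4 mm low. The one coil top I measured, the square's, read about 4 mm low at its rounded corner.
- **Hand-in:** Nothing failed, and no verdict was reported.

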